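Fetch, rinse and dry the tumblers

ROBOT

A 7-joint arm with a two-finger parallel gripper is mounted at the origin on the work surface. World frame = base frame: x ahead of the robot, y to its left, z up, the work surface at z = 0. Lengths are in m, angles in degrees, forces in N, time in s.
With the tool pointing down it reaches from about 0.425 to 0.925 m from the base axis. Payload 6.8 kg.
Tool frame: the origin (TCP) lies on the centre line of the jaws, within the pads' length; the fingertips stand 25 mm ahead of it and the grasp point (between the pads) lies 6 mm ahead of it; z points along the fingers, y is the line along which they close (so a half turn about z gives the same grasp; the last joint's range is limited). The gripper opens to 85 mm and grips with 20 to 120 N. Pads are 22 mm wide; open, the fingers measure 114 mm over their backs; the gripper's body (76 mm by 85 mm) begins 54 mm behind the grasp point. The pads swing forward as they close: fully open they stand 13 mm farther back than shut.
Start: joints at [-6.194, 27.33, 1.283, 89.118, -0.659, 63.558, -4.761], TCP at [0.675, 0, 0.256] pointing down, gripper open.
Joint ranges: [-169.35, 169.35], [-19.33, 120.38], [-80.79, 83.38], [13.8, 139.57], [-78.32, 258.32], [9.67, 109.79], [-169.56, 169.56]. Speed limits (degrees/s): [136.94, 136.94, 180, 180, 180, 180, 180].

INTERFACE

Orientations are given as a 3x3 rotation matrix whose columns are the frame's x, y, z axes.
In Python, from station import monitor, viewer, r, finder gives the robot as it stands.
- The arm moves only by the tool apply_moves, never from a script. Its argument "steps" is a list that holds one entry, the list of rows, each a list of 5 numbers: the finger opening in mm, from 0 to 85.4, then the shift along the world's x, y, z in mm, then the turn about the world's z in rad. In form: [[[gripper, dx, dy, dz, twist], ...]]. A call has 1 to 5 rows; each row shifts and turns the commanded pose from where the row before left it; what a row does not reach is not made up. A row lasts 1/12 s, in which the tool goes at most 41.7 mm and 7.16 degrees, less where a joint would pass 70% of its speed; a pose out of reach is approached as far as the arm can. A call with a gripper value outside its range is refused whole. The fingers move at their own pace and stop on an object; "grip_force" is the grip in N (left out, the last holds). Time passes only in rows, so rows that do not move let the fingers close. It gives the time, the measured TCP pose, the force, the opening and the grip force at its end, in the units of the state.
- monitor.read_state(): the state, without advancing time (a new reading comes with each control period).
- viewer.grab_frame(name): name is "scene" or "side" or "wrist"; returns the picture (384x512x3 uint8, red, green, blue); there is no depth.
- viewer.camera_info(name): a dict with "fov_y" (degrees; the focal length in pixels is half the picture's height over the tangent of half this angle, whatever the lens; pixels are square), "cx", "cy" (the principal point, pixels), "pose" (4x4, takes a point from camera to world coordinates). Camera axes: x right, y up, looking along -z (the intrinsics and any distortion apply to the point x, -y, -z); pixel columns grow to the right and rows downward; lengths in m; the calibration is good to about 2 mm. The wrist camera is an equidistant fisheye: a pixel r from the principal point sees the ray r / f radians off the axis. A picture is of the moment at which its call begins: read the wrist's pose just before it. camera_info takes no time and is no camera call; for the wrist camera it gives the pose at the moment of the call.
- r.job_done(): hands the job in; it is judged then, once.
Trained networks look in the newest picture that a camera, given by its name, has taken for a name from the list of things; names that differ only in an ending like _2 or _b are one class to them, and where a whole thing is asked for, a point or a joint stands for the part that bears it (a point fixed in the world has none). Each returns a list of dicts, best first, with "conf" (0 to 1); they miss things now and then, are a little off and sometimes report something else, mostly with a low value. They report only what shows in the picture. A call takes as long as a camera call.
- finder.outline_of(thing, camera): "mask" (384x512 bool, what is visible of it) and "position" ([column, row] in pixels, amid what is visible of it).
The state is a dict: "clock": time; "q": joint angles; "qvel": joint speeds; "tau": joint torques, N m; "position": TCP position; "ee_rot": TCP orientation; "wrist_force": force on the tool from outside, world axes, zero at the start; "moment": the same for the moment, N m; "opening": finger opening in m; "grasp_force": force on a finger pad.
Only numpy, scipy, OpenCV 4.12 (cv2) and the standard library are available. Lean on these libraries where they do the work, as an engineer would, in place of code of your own. Each camera call takes 0.05 s, during which the arm holds its last target. There are 200 camera calls.

TASK

The used tumblers stand in the wire basket at the back of the counter, out of reach: take the long hook, catch the basket's red loop with it and drag the basket onto the grey mat (do not put the gripper on the basket while it is at the back), then stand the hook back on its blue mat. Move every tumbler, still mouth down, from the basket into the steel tray of the rinser, and when all are in, press the orange pedal fully down to its stop and hold it there for about a second. Finally stand all the rinsed tumblers, mouth down, on the wooden drying board, with the basket left on the grey mat and the other things on the counter left alone.

Things in the scene. Friction and masses are not known exactly. Their poses are not given: they have to be found in the camera images.
- basket: steel wire basket, 110 (x) x 280 (y) x 42 mm high, floor and walls 4 mm, about 0.4 kg, slides freely on the counter; tumblers stand in it in a row along y. Origin: centre of its underside; z up. A red loop of 8 mm bar sticks out level from its -x (near) side, 30 mm up: two arms at y = +/-50 mm, joined by a cross bar at x = -105 mm.
- loop (a point): middle of the free opening of the basket's red loop, 30 mm above the counter, 78 mm from the basket's centre towards its -x. The opening is 46 mm (x) by 92 mm (y), open above and below; the cross bar's inner face is 23 mm further out.
- hook: hook tool standing by itself: wooden handle 120 mm long (x = -60 to +60), 26 mm wide and high, its middle 60 mm above the foot; a steel rod runs on along +x to a yellow blade hanging down at x = 120. A wire foot, 76 mm wide, is at x = -45 mm. 0.25 kg, balance point under 20 mm ahead of mid-handle. Origin: under mid-handle at foot level; x along the rod, z up.
- blade (a point): middle of the lower edge of the hook's yellow blade, level with the tool's foot, 120 mm ahead of the tool's origin; the blade is 5 mm thick (tool x), 50 mm wide (tool y) and 65 mm high.
- rest_mat: thin flat blue mat on which the hook stands at the start, 240 mm (its x) x 130 mm (its y), 1 mm thick, fixed; origin on the counter where the hook's origin belongs, 30 mm short of the mat's middle along the mat's x (mat from x = -90 to +150 mm); the hook's blade points along the mat's x.
- pull_mat: thin flat grey mat, 160 mm (x) x 400 mm (y), 1 mm thick, fixed; things slide over it; origin at its middle, on the counter. The basket belongs here with its walls on the mat; its loop may overhang.
- cup1: bare steel metal tumbler, straight sides, 62 mm diameter, 75 mm high, 0.12 kg, standing on its mouth (closed end up). Origin: centre of its lower end; z up. May be absent.
- cup2: blue metal tumbler, straight sides, 62 mm diameter, 75 mm high, 0.12 kg, standing on its mouth (closed end up). Origin: centre of its lower end; z up. May be absent.
- cup3: green metal tumbler, straight sides, 62 mm diameter, 75 mm high, 0.12 kg, standing on its mouth (closed end up). Origin: centre of its lower end; z up. May be absent.
- rinser: fixed rinser: white base 12 mm high, with a low open steel tray on it, 130 mm (its x) x 300 mm (its y) outside, walls 6 mm thick, rim 42 mm above the counter, tray floor 17 mm above the counter; the orange pedal is in front of the tray, on the -x side towards the robot. Origin: on the counter under the middle of the tray.
- tray_floor (a point): middle of the rinser tray's inner floor, inside 118 mm (x) x 288 mm (y): room for three tumblers in a row along y, 85 mm apart; axes as the rinser's.
- pedal (a joint): angle of the orange spring pedal: 0 when up (its free end, towards -x of the rinser, raised by 0.3 rad), growing as it is pressed down, 0.30 at its stop (the plate level). About 3 N at the pad starts it and 9 N holds it at the stop; it springs back when released.
- pedal_pad (a point): point on the top face of the pedal plate, on its middle line, 70 mm from its hinge axis; moves with the pedal. The plate is 90 mm long and 85 mm wide; the pad stands about 56 mm above the counter when up and 36 mm at the stop.
- board: fixed wooden drying board, 130 mm (its x) x 300 mm (its y), 12 mm thick. Origin: centre of its underside.
- board_top (a point): middle of the drying board's top face, 12 mm above the counter; axes as the board's. Room for three tumblers in a row along y, 85 mm apart.
- soap: green bottle, 60 mm diameter, 160 mm body height; bystander. Origin: centre of its underside.
- mug: blue mug, 80 mm diameter, 90 mm high; bystander. Origin: centre of its underside.
- jar: amber jar, 70 mm diameter, 100 mm high; bystander. Origin: centre of its underside.
- mill: dark wooden pepper mill, 60 mm diameter, 150 mm high; bystander. Origin: centre of its underside.
- bowl: white bowl, 130 mm diameter, 50 mm high; bystander. Origin: centre of its underside.
- can: tin can with a red band, 68 mm diameter, 100 mm high; bystander. Origin: centre of its underside.

How it is judged:
By the outcome, as a careful person would: the job done as asked, in the order asked, and still so for the second after the job is handed in, with the robot touching nothing.
Of cup1, cup2, cup3 only 2 to 3 are there at a start; the rules pass over those that are not, and their reading is None.
At some moment in a run one of cup1, cup2, cup3, hook may be knocked a few centimetres aside while the robot is not near it.
It also fails if it takes over 210 s, if anything falls off the work surface, if the arm or the gripper's body presses on something with over 40 N, if the wrist force passes 120 N, or if a joint passes its speed limit or range.

## Working session

There is one attempt and no reset: what is moved stays moved. The work goes in short steps, Python scripts to look and compute and a tool call to move; the robot and the scene stay as the last step left them, time stands still between calls to the robot, and variables do not carry over. Pictures are saved under pics/ and viewed, at most 14 in all, crops included, and the job is handed in when it is done.

Besides the shell and the picture viewer there is one more tool, called after ">>>" by a JSON object that holds its "name" and its "arguments", one argument or row to a line. apply_moves: Moves the arm, as the interface text tells. Its arguments: {"type":"object","properties":{"steps":{"type":"array","items":{"type":"array","items":{"type":"array","items":{"type":"number"}}}},"grip_force":{"type":"number"}},"required":["steps"]}

```bash
ls; mkdir -p pics; cat > h.py <<'E'
import numpy as np, cv2
from station import monitor, viewer, r, finder
def save(cam,name):
    im=viewer.grab_frame(cam); cv2.imwrite(f'pics/{name}.png',im[:,:,::-1]); return im
def ray(ci,px):
    f=192/np.tan(np.radians(ci['fov_y']/2)); T=np.array(ci['pose'])
    x=(px[0]-ci['cx'])/f; y=(px[1]-ci['cy'])/f
    return T[:3,3],x,y,T,f
def px2w(cam,px,z,ci=None):
    ci=ci or viewer.camera_info(cam)
    o,x,y,T,f=ray(ci,px)
    if cam=='wrist':
        th=np.hypot(x,y); s=np.sin(th)/max(th,1e-9); d=np.array([x*s,-y*s,-np.cos(th)])
    else: d=np.array([x,-y,-1.])
    d=T[:3,:3]@d
    return o+d*(z-o[2])/d[2]
def w2px(cam,p,ci=None):
    ci=ci or viewer.camera_info(cam); T=np.array(ci['pose']); f=192/np.tan(np.radians(ci['fov_y']/2))
    c=T[:3,:3].T@(np.array(p)-T[:3,3]); x,y,z=c[0],-c[1],-c[2]
    if cam=='wrist':
        rr=np.hypot(x,y); th=np.arctan2(rr,z); k=th/max(rr,1e-9)
    else: k=1/z
    return np.array([ci['cx']+f*x*k, ci['cy']+f*y*k])
E
python3 - <<'E'
from h import *
s=monitor.read_state(); print(s['clock'],s['position'])
a=save('scene','s0'); b=save('side','d0'); c=save('wrist','w0')
for n in ('scene','side','wrist'):
    ci=viewer.camera_info(n); print(n,{k:v for k,v in ci.items() if k!='pose'}); print(np.round(ci['pose'],3).tolist())
E
```

```text
pics
0.0 [ 6.74457316e-01 -1.38531878e-05  2.55344356e-01]
scene {'fov_y': 52.90283773244608, 'cx': 258.9869629469208, 'cy': 197.74218129013104}
[[0.145, -0.618, 0.773, 1.65], [0.989, 0.078, -0.123, -0.14], [0.016, 0.783, 0.622, 0.918], [0.0, 0.0, 0.0, 1.0]]
side {'fov_y': 48.21873705647445, 'cx': 259.02928732698206, 'cy': 190.47239739837374}
[[-0.701, 0.529, -0.479, -0.242], [-0.713, -0.508, 0.483, 0.824], [0.012, 0.68, 0.733, 1.288], [0.0, 0.0, 0.0, 1.0]]
wrist {'fov_y': 65.70646984690485, 'cx': 251.4038655471686, 'cy': 186.2967622094644}
[[1.0, 0.001, 0.001, 0.675], [-0.001, 0.963, 0.269, 0.068], [-0.001, -0.269, 0.963, 0.373], [0.0, 0.0, 0.0, 1.0]]
```

View pics/s0.png

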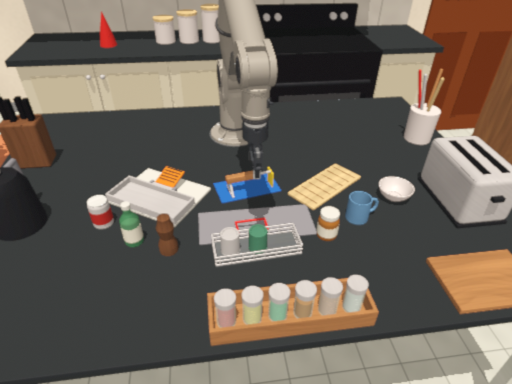

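View pics/d0.png

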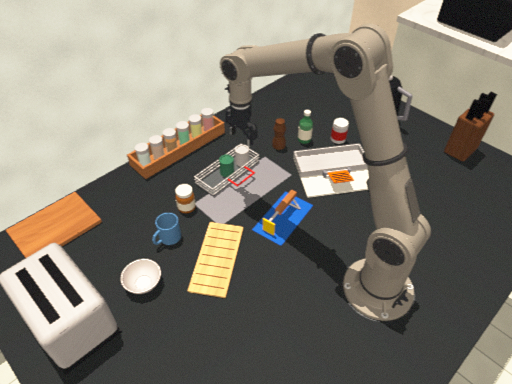

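```bash
python3 - <<'E'
from h import *
for cam in ('scene','side'):
    viewer.grab_frame(cam)
    for n in ['basket','loop','hook','blade','rest_mat','pull_mat','cup1','cup2','cup3','rinser','tray_floor','pedal','pedal_pad','board','soap','mug','jar','mill','bowl','can']:
        try:
            for d in finder.outline_of(n,cam)[:2]:
                print(cam,n,round(d['conf'],2),np.round(d['position']),d['mask'].sum(), np.round(px2w(cam,d['position'],0.0),3)[:2])
        except Exception as e: print(n,e)
E
```

```text
scene basket 0.58 [265. 248.] 1973 [0.774 0.023]
scene loop 0.87 [265. 249.] 1971 [0.778 0.023]
scene loop 0.46 [160. 193.] 3465 [ 0.435 -0.332]
scene hook 0.63 [239. 176.] 402 [ 0.354 -0.017]
scene blade 0.56 [237. 178.] 300 [ 0.374 -0.027]
scene rest_mat 0.81 [246. 187.] 998 [ 0.434 -0.   ]
scene pull_mat 0.59 [258. 216.] 2297 [0.614 0.022]
scene cup1 0.81 [228. 243.] 495 [ 0.734 -0.097]
scene cup1 0.62 [261. 239.] 469 [0.731 0.017]
scene cup2 0.81 [228. 243.] 495 [ 0.734 -0.097]
scene cup2 0.62 [261. 239.] 469 [0.731 0.017]
scene cup3 0.81 [228. 243.] 495 [ 0.734 -0.097]
scene cup3 0.62 [261. 239.] 469 [0.731 0.017]
scene rinser 0.93 [160. 192.] 3526 [ 0.429 -0.334]
scene rinser 0.2 [244. 188.] 908 [ 0.438 -0.008]
scene tray_floor 0.76 [158. 195.] 3590 [ 0.446 -0.34 ]
scene pedal 0.7 [167. 181.] 405 [ 0.354 -0.31 ]
scene pedal 0.44 [324. 188.] 1542 [0.484 0.307]
scene pedal_pad 0.87 [169. 178.] 404 [ 0.336 -0.302]
scene pedal_pad 0.54 [396. 188.] 638 [0.519 0.592]
scene board 0.89 [324. 187.] 1557 [0.475 0.31 ]
scene board 0.74 [245. 186.] 919 [ 0.431 -0.002]
scene soap 0.65 [127.
[... 1033 characters left out ...]
[229. 164.] 295 [ 0.798 -0.038]
side rinser 0.92 [331. 169.] 3196 [ 0.474 -0.332]
side tray_floor 0.74 [333. 171.] 3163 [ 0.46  -0.332]
side pedal 0.64 [339. 174.] 262 [ 0.43  -0.337]
side pedal_pad 0.64 [335. 180.] 268 [ 0.42  -0.298]
side pedal_pad 0.16 [330. 170.] 3099 [ 0.473 -0.328]
side board 0.64 [218. 262.] 2659 [0.452 0.324]
side soap 0.9 [308. 128.] 349 [ 0.727 -0.471]
side soap 0.49 [333. 171.] 3231 [ 0.461 -0.333]
side mug 0.58 [168. 230.] 672 [0.69  0.366]
side jar 0.65 [184. 199.] 509 [0.775 0.225]
side mill 0.92 [275. 134.] 341 [ 0.801 -0.329]
side bowl 0.92 [143. 277.] 1041 [0.586 0.55 ]
side bowl 0.3 [217. 175.] 996 [0.786 0.044]
side can 0.61 [338. 130.] 340 [ 0.62  -0.567]
```

```bash
cat >> h.py <<'E'
def ortho(cam,im,z,x0,x1,y0,y1,mm):
    # image: columns = -y (left is +y), rows = -x (top is far)
    W=int((y1-y0)*1000/mm); H=int((x1-x0)*1000/mm); ci=viewer.camera_info(cam)
    P=np.array([[x1,y1],[x1,y0],[x0,y0],[x0,y1]]); src=np.float32([[0,0],[W,0],[W,H],[0,H]])
    dst=np.float32([w2px(cam,[*p,z],ci) for p in P])
    M=cv2.getPerspectiveTransform(src,dst)
    o=cv2.warpPerspective(im,M,(W,H),flags=cv2.INTER_LINEAR|cv2.WARP_INVERSE_MAP)
    for k in range(int(np.ceil(y0*10)),int(y1*10)+1):
        c=int((y1-k/10)*1000/mm); cv2.line(o,(c,0),(c,8),(255,0,255),1); cv2.putText(o,f'{k}',(c,20),0,.4,(255,0,255),1)
    for k in range(int(np.ceil(x0*10)),int(x1*10)+1):
        c=int((x1-k/10)*1000/mm); cv2.line(o,(0,c),(8,c),(255,0,255),1); cv2.putText(o,f'{k}',(10,c),0,.4,(255,0,255),1)
    return o
E
python3 - <<'E'
from h import *
for cam,n in (('scene','s0'),('side','d0')):
    im=cv2.imread(f'pics/{n}.png')
    cv2.imwrite(f'pics/o{n}.png',ortho(cam,im,0.,.25,.9,-.5,.5,1.25))
    hsv=cv2.cvtColor(im,cv2.COLOR_BGR2HSV)
    for nm,lo,hi,z in (('restmat',(105,200,120),(125,255,255),.001),('board',(15,60,150),(35,200,255),.012)):
        m=cv2.inRange(hsv,lo,hi); cs,_=cv2.findContours(m,0,1); c=max(cs,key=cv2.contourArea)
        p=np.float32([px2w(cam,q[0],z)[:2]*1000 for q in c]); print(cam,nm,cv2.minAreaRect(p), np.round(cv2.boxPoints(cv2.minAreaRect(p))).tolist())
E
```

```text
Traceback (most recent call last):
ValueError: max() iterable argument is empty
```

View pics/os0.png

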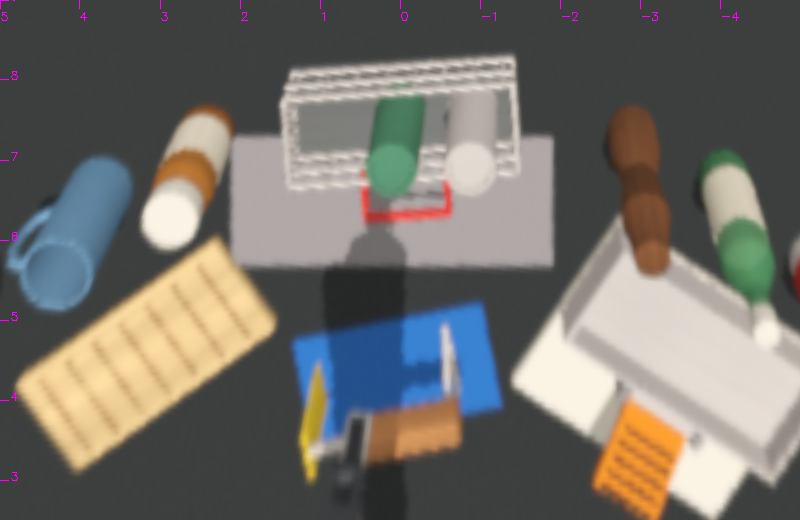

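```bash
python3 - <<'E'
from h import *
print(np.round(monitor.read_state()['ee_rot'],3).tolist())
for cam,n in (('scene','s0'),('side','d0')):
    im=cv2.imread(f'pics/{n}.png')
    cv2.imwrite(f'pics/o{n}.png',ortho(cam,im,0.,.25,.9,-.5,.5,1.25))
    hsv=cv2.cvtColor(im,cv2.COLOR_BGR2HSV)
    for nm,lo,hi,z in (('restmat',(100,150,60),(125,255,255),.001),('board',(15,60,130),(35,200,255),.012)):
        m=cv2.inRange(hsv,lo,hi); cs,_=cv2.findContours(m,0,1); c=np.vstack([c for c in cs if cv2.contourArea(c)>60 and not(nm=='restmat' and c[:,0,0].mean()>330) and not (nm=='restmat' and c[:,0,0].mean()<190)])
        p=np.float32([px2w(cam,q[0],z)[:2]*1000 for q in c]); print(cam,nm,cv2.minAreaRect(p), np.round(cv2.boxPoints(cv2.minAreaRect(p))).tolist())
E
```

```text
[[0.0, 1.0, 0.0], [1.0, -0.0, 0.0], [0.0, 0.0, -1.0]]
scene restmat ((435.02069091796875, 4.0411834716796875), (134.37351989746094, 243.39382934570312), 11.302811622619629) [[345.0, 110.0], [393.0, -128.0], [525.0, -102.0], [477.0, 137.0]]
scene board ((-828.6929931640625, 490.4609375), (3856.610107421875, 1682.6396484375), 7.572340488433838) [[-2851.0, 1070.0], [-2629.0, -598.0], [1194.0, -89.0], [972.0, 1579.0]]
side restmat ((434.78240966796875, 8.275016784667969), (132.8090057373047, 240.80723571777344), 11.071701049804688) [[346.0, 114.0], [393.0, -123.0], [523.0, -97.0], [477.0, 139.0]]
side board ((1021.9075927734375, -736.617919921875), (669.6732788085938, 2660.985107421875), 16.868473052978516) [[315.0, 439.0], [1088.0, -2107.0], [1728.0, -1913.0], [956.0, 634.0]]
```

View pics/od0.png

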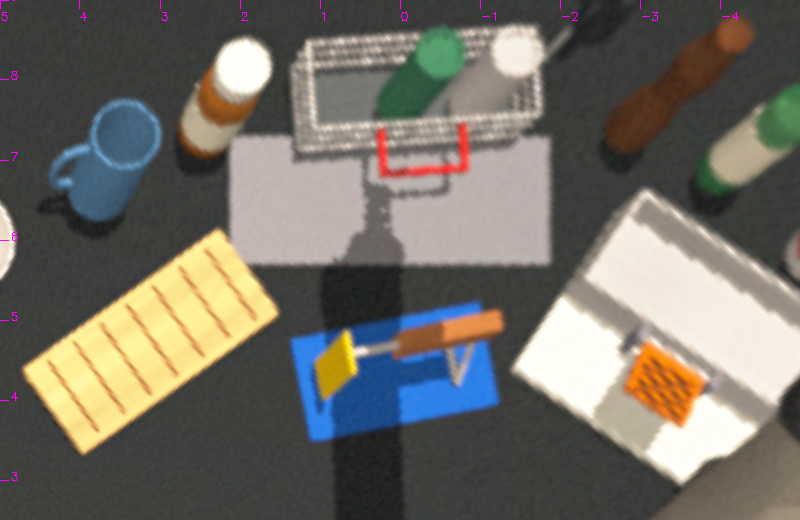

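```bash
cat >> h.py <<'E'
def tri(p1,p2,c1='scene',c2='side'):
    L=[]
    for c,p in ((c1,p1),(c2,p2)):
        a=px2w(c,p,0.); b=px2w(c,p,.2); d=(b-a)/np.linalg.norm(b-a); L.append((a,d))
    A=sum(np.eye(3)-np.outer(d,d) for a,d in L); B=sum((np.eye(3)-np.outer(d,d))@a for a,d in L)
    X=np.linalg.solve(A,B); res=[np.linalg.norm(np.cross(X-a,d)) for a,d in L]
    return X,max(res)
def blob(im,lo,hi,box):
    hsv=cv2.cvtColor(im,cv2.COLOR_BGR2HSV); m=cv2.inRange(hsv,lo,hi); k=np.zeros_like(m); x0,y0,x1,y1=box; k[y0:y1,x0:x1]=255
    return m&k
E
python3 - <<'E'
from h import *
S=cv2.imread('pics/s0.png'); D=cv2.imread('pics/d0.png')
def cen(m): ys,xs=np.nonzero(m); return np.array([xs.mean(),ys.mean()]),len(xs)
for nm,lo,hi in (('wood',(5,100,60),(16,220,255)),('blade',(22,150,80),(32,255,255))):
    a=cen(blob(S,lo,hi,(215,160,285,205))); b=cen(blob(D,lo,hi,(250,180,320,240)))
    print(nm,a,b,tri(a[0],b[0]))
for nm,im,cam,box in (('s',S,'scene',(220,205,285,235)),('d',D,'side',(220,160,265,195))):
    m=blob(im,(0,150,80),(6,255,255),box)|blob(im,(174,150,80),(180,255,255),box)
    ys,xs=np.nonzero(m); p=np.float32([px2w(cam,q,.03)[:2]*1000 for q in zip(xs,ys)]); print(len(xs),cv2.minAreaRect(p),cv2.boxPoints(cv2.minAreaRect(p)).round().tolist(),p.min(0),p.max(0))
    cv2.imwrite(f'pics/z{nm}.png',ortho(cam,im,.03,.62,.9,-.2,.2,.8))
a=cv2.imread('pics/zs.png');b=cv2.imread('pics/zd.png'); cv2.imwrite('pics/z1.png',np.hstack([a,b])[:, :1000] if 0 else np.vstack([cv2.resize(a,(420,294)),cv2.resize(b,(420,294))]))
E
```

```text
wood (array([238.96566524, 176.32618026]), 233) (array([286.1, 200.7]), 190) (array([ 0.4487164 , -0.02409699,  0.06107243]), np.float64(0.0032376953417931147))
blade (array([270.3442623 , 175.01639344]), 61) (array([268.171875, 225.859375]), 128) (array([0.42248676, 0.10123152, 0.03910876]), np.float64(0.0013867744250568566))
65 ((678.2700805664062, -12.585929870605469), (35.48666763305664, 103.875732421875), 4.073289394378662) [[657.0, 38.0], [664.0, -66.0], [700.0, -63.0], [692.0, 40.0]] [658.40533 -64.91613] [699.4837    39.992294]
69 ((688.8870239257812, -8.871578216552734), (55.457401275634766, 108.30653381347656), 4.292469501495361) [[657.0, 43.0], [665.0, -65.0], [721.0, -61.0], [712.0, 47.0]] [660.8037   -62.376194] [720.50476  46.85645]
```

View pics/z1.png

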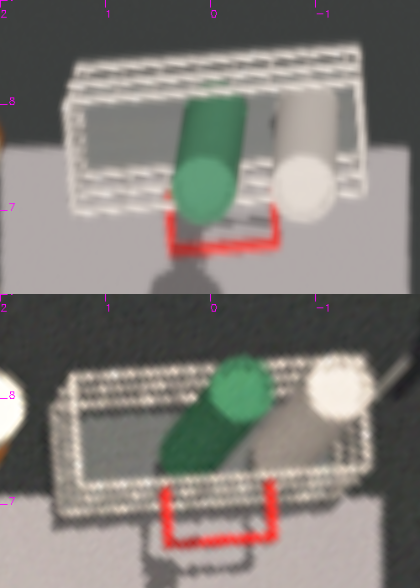

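>>> {"name": "apply_moves", "arguments": {
  "steps": [
    [[85,-38,0,0,0.05],[85,-38,0,0,0.05],[85,-38,-1,0,0.05],[85,-38,-1,0,0.05],[85,-40,-1,0,0]]
  ],
  "grip_force": 60
}}

```text
clock: 2.67
position: [0.4815, -0.0031, 0.2562]
ee_rot: [[-0.201, 0.98, 0.0], [0.98, 0.201, -0.0], [-0.0, 0.0, -1.0]]
wrist_force: [0.4, 0.4, -0.2]
opening: 0.0848
grasp_force: 0.0
```

>>> {"name": "apply_moves", "arguments": {
  "steps": [
    [[85,-40,0,-20,0],[85,0,0,-30,0],[85,0,0,-30,0],[85,0,0,0,0],[85,0,0,0,0]]
  ]
}}

```text
clock: 3.08
position: [0.4451, -0.0031, 0.1774]
ee_rot: [[-0.199, 0.98, -0.003], [0.98, 0.199, -0.0], [0.0, -0.003, -1.0]]
wrist_force: [0.6, -0.0, 0.3]
opening: 0.0852
grasp_force: 0.0
```

```bash
python3 - <<'E'
from h import *
W=save('wrist','w1')[:,:,::-1].copy(); S=save('scene','s1'); D=save('side','d1')
D=D[:,:,::-1].copy();S=S[:,:,::-1].copy()
def cen(m): ys,xs=np.nonzero(m); return np.array([xs.mean(),ys.mean()]),len(xs)
m=blob(W,(5,100,60),(16,220,255),(0,0,512,384)); cs,_=cv2.findContours(m,0,1); c=max(cs,key=cv2.contourArea)
p=np.float32([px2w('wrist',q[0],.073)[:2]*1000 for q in c]); print('wood',len(c),cv2.minAreaRect(p))
m=blob(W,(22,150,80),(32,255,255),(0,0,512,384)); print(m.sum()/255); 
ys,xs=np.nonzero(m);print([px2w('wrist',(xs.mean(),ys.mean()),.035).round(3)])
o=np.vstack([cv2.resize(W,(400,300)),cv2.resize(S,(400,300))]);cv2.imwrite('pics/v1.png',o)
E
```

```text
wood 325 ((454.2521667480469, -19.18161392211914), (26.284467697143555, 120.8450927734375), 11.441149711608887)
660.0
[array([0.43 , 0.099, 0.035])]
```

View pics/v1.png

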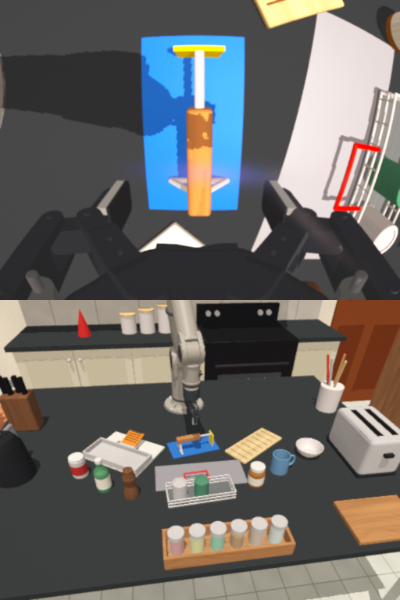

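```bash
python3 - <<'E'
from h import *
W=cv2.imread('pics/w1.png'); cm=viewer.camera_info('wrist')
m=blob(W,(100,150,60),(125,255,255),(100,0,400,384)); cs,_=cv2.findContours(m,0,1); c=np.vstack([c for c in cs if cv2.contourArea(c)>200])
p=np.float32([px2w('wrist',q[0],.001)[:2]*1000 for q in c]); R=cv2.minAreaRect(p); print(R,cv2.boxPoints(R).round().tolist())
E
```

```text
((441.3866271972656, 3.5000762939453125), (132.10931396484375, 242.68214416503906), 11.337019920349121) [[353.0, 109.0], [400.0, -128.0], [530.0, -102.0], [482.0, 135.0]]
```

>>> {"name": "apply_moves", "arguments": {
  "steps": [
    [[85,2,3,-37,0],[85,0,0,-37,0],[85,0,0,-36,0],[85,0,0,0,0],[20,0,0,0,0]]
  ]
}}

```text
clock: 3.65
position: [0.4476, 0.0, 0.0676]
ee_rot: [[-0.199, 0.98, -0.003], [0.98, 0.199, -0.0], [0.0, -0.003, -1.0]]
wrist_force: [-0.1, -0.2, -0.2]
opening: 0.0747
grasp_force: 0.0
```

>>> {"name": "apply_moves", "arguments": {
  "steps": [
    [[20,0,0,0,0],[20,0,0,0,0],[20,0,0,0,0],[20,0,0,0,0],[20,0,0,0,0]]
  ]
}}

```text
clock: 4.07
position: [0.449, 0.0, 0.0695]
ee_rot: [[-0.198, 0.98, 0.003], [0.98, 0.198, 0.0], [-0.0, 0.003, -1.0]]
wrist_force: [-1.9, -0.2, 10.8]
opening: 0.0253
grasp_force: 58.8
```

>>> {"name": "apply_moves", "arguments": {
  "steps": [
    [[20,0,0,0,0],[20,0,0,0,0],[20,0,0,20,0],[20,0,0,30,0],[20,0,0,30,0]]
  ]
}}

```text
clock: 4.48
position: [0.4468, -0.0001, 0.1487]
ee_rot: [[-0.199, 0.98, -0.002], [0.98, 0.199, -0.0], [0.0, -0.002, -1.0]]
wrist_force: [1.3, -0.8, -1.6]
opening: 0.0249
grasp_force: 59.9
```

>>> {"name": "apply_moves", "arguments": {
  "steps": [
    [[20,10,-1,0,-0.121],[20,10,-1,0,-0.121],[20,10,-1,0,-0.121],[20,10,-1,0,-0.121],[20,10,-1,0,-0.121]]
  ]
}}

```text
clock: 4.9
position: [0.498, -0.0051, 0.1485]
ee_rot: [[0.4, 0.917, 0.001], [0.917, -0.4, 0.0], [0.001, 0.001, -1.0]]
wrist_force: [0.2, 0.5, -3.0]
opening: 0.025
grasp_force: 60.0
```

>>> {"name": "apply_moves", "arguments": {
  "steps": [
    [[20,10,-1,0,-0.121],[20,10,-1,0,-0.121],[20,10,-1,0,-0.121],[20,10,-1,0,-0.121],[20,10,-1,0,-0.121]]
  ]
}}

```text
clock: 5.32
position: [0.548, -0.01, 0.1483]
ee_rot: [[0.85, 0.527, 0.0], [0.527, -0.85, 0.0], [0.001, -0.0, -1.0]]
wrist_force: [0.2, 0.2, -2.6]
opening: 0.0251
grasp_force: 60.0
```

>>> {"name": "apply_moves", "arguments": {
  "steps": [
    [[20,10,-1,0,-0.121],[20,10,-2,0,-0.121],[20,10,-2,0,-0.121],[20,10,-2,0,-0.121],[20,0,0,0,0]]
  ]
}}

```text
clock: 5.73
position: [0.5894, -0.017, 0.1484]
ee_rot: [[0.997, 0.073, 0.002], [0.073, -0.997, -0.0], [0.002, 0.0, -1.0]]
wrist_force: [0.3, -0.1, -2.2]
opening: 0.025
grasp_force: 60.0
```

```bash
python3 - <<'E'
from h import *
cw=viewer.camera_info('wrist')
W=save('wrist','w2')[:,:,::-1].copy(); S=save('scene','s2')[:,:,::-1].copy(); D=save('side','d2')[:,:,::-1].copy()
for n,I,c,z in (('W',W,cw,.1),('S',S,viewer.camera_info('scene'),.1),('D',D,viewer.camera_info('side'),.1)):
    m=blob(I,(22,150,60),(32,255,255),(200 if n!='W' else 0,100 if n!='W' else 0,300 if n!='W' else 512,240 if n!='W' else 384)); ys,xs=np.nonzero(m); print(n,len(xs),xs.mean(),ys.mean() if len(xs) else 0)
    m=blob(I,(0,150,80),(5,255,255),(200 if n!='W' else 0,100 if n!='W' else 0,300 if n!='W' else 512,240 if n!='W' else 384))
    ys,xs=np.nonzero(m); p=np.float32([px2w({'W':'wrist','S':'scene','D':'side'}[n],q,.03,c)[:2]*1000 for q in zip(xs,ys)]);print('red',len(xs),p.min(0),p.max(0),cv2.minAreaRect(p))
cv2.imwrite('pics/v2.png',np.vstack([cv2.resize(W,(400,300)),cv2.resize(D[90:300,130:410],(400,300))]))
E
```

```text
W 2996 251.4018691588785 38.71562082777036
red 2037 [661.1956  -66.85427] [723.5831   43.25902] ((692.1763916015625, -12.13718032836914), (55.882781982421875, 107.90231323242188), 4.127438068389893)
S 246 251.85365853658536 204.9227642276423
red 59 [659.73676 -64.91613] [699.4837    39.992294] ((678.708251953125, -12.554729461669922), (34.60820388793945, 103.875732421875), 4.073289394378662)
D 95 240.54736842105262 162.62105263157895
red 65 [659.4908   -62.376194] [716.08875  46.85645] ((688.3595581054688, -8.32729721069336), (53.55147933959961, 108.39408874511719), 2.638054609298706)
```

View pics/v2.png

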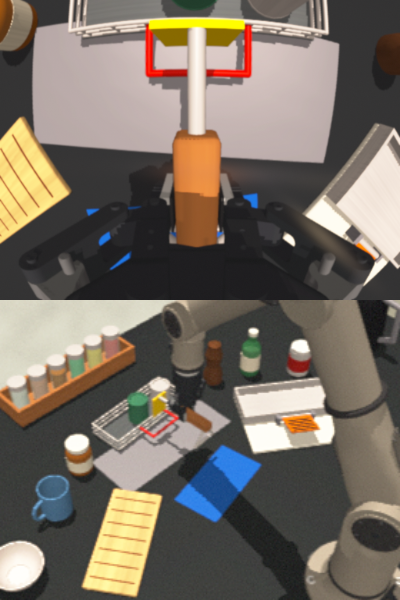

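```bash
python3 - <<'E'
from h import *
print(tri((251.85,204.92),(240.5,162.6))); W=cv2.imread('pics/w2.png')
m=blob(W,(22,150,60),(32,255,255),(0,0,512,384)); cs,_=cv2.findContours(m,0,1); c=max(cs,key=cv2.contourArea)
xs,ys,w,h=cv2.boundingRect(c); print(xs,ys,w,h)
for z in (.081,.146): 
  for q in ((xs,ys),(xs+w,ys),(xs,ys+h),(xs+w,ys+h)): print(z,q,px2w('wrist',q,z).round(4))
E
```

```text
(array([ 0.68457737, -0.00613268,  0.11114665]), np.float64(0.002825624037943413))
191 24 122 35
0.081 (191, 24) [0.7049 0.0298 0.081 ]
0.081 (313, 24) [ 0.7109 -0.0454  0.081 ]
0.081 (191, 59) [0.682  0.0277 0.081 ]
0.081 (313, 59) [ 0.688 -0.047  0.081]
0.146 (191, 24) [0.6873 0.0151 0.146 ]
0.146 (313, 24) [ 0.6912 -0.0335  0.146 ]
0.146 (191, 59) [0.6725 0.0138 0.146 ]
0.146 (313, 59) [ 0.6764 -0.0345  0.146 ]
```

>>> {"name": "apply_moves", "arguments": {
  "steps": [
    [[20,5,-2,0,0],[20,0,0,-25,0],[20,0,0,-25,0],[20,0,0,-23,0],[20,0,0,0,0]]
  ]
}}

```text
clock: 6.3
position: [0.59, -0.0188, 0.0711]
ee_rot: [[0.997, 0.079, -0.006], [0.079, -0.997, -0.0], [-0.006, -0.0, -1.0]]
wrist_force: [-0.8, -0.7, -2.4]
opening: 0.0252
grasp_force: 60.0
```

>>> {"name": "apply_moves", "arguments": {
  "steps": [
    [[20,-8,0,0,0],[20,-7,0,0,0],[20,-5,0,0,0],[20,-8,0,0,0],[20,-10,0,0,-0.01]]
  ]
}}

```text
clock: 6.72
position: [0.556, -0.0188, 0.0762]
ee_rot: [[0.998, 0.067, 0.005], [0.067, -0.998, 0.0], [0.005, -0.0, -1.0]]
wrist_force: [2.9, 0.6, -2.6]
opening: 0.0255
grasp_force: 60.0
```

```bash
python3 - <<'E'
from h import *
W=save('wrist','w3')[:,:,::-1].copy(); D=save('side','d3')[:,:,::-1].copy()
cv2.imwrite('pics/v3.png',np.vstack([cv2.resize(W,(400,300)),cv2.resize(D[110:215,180:320],(400,300))]))
E
```

```text
(no output)
```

View pics/v3.png

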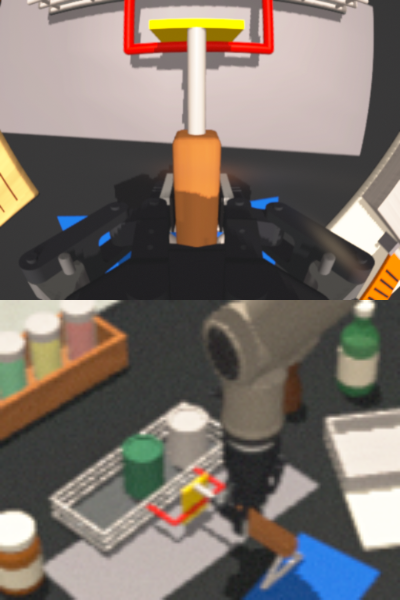

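>>> {"name": "apply_moves", "arguments": {
  "steps": [
    [[20,-10,0,0,-0.01],[20,-10,0,0,-0.01],[20,-10,0,0,-0.01],[20,-10,0,0,-0.01],[20,-10,0,0,-0.01]]
  ]
}}

```text
clock: 7.23
position: [0.5046, -0.0189, 0.0751]
ee_rot: [[1.0, 0.016, 0.002], [0.016, -1.0, 0.0], [0.002, -0.0, -1.0]]
wrist_force: [3.8, 1.4, -0.7]
opening: 0.0249
grasp_force: 60.3
```

>>> {"name": "apply_moves", "arguments": {
  "steps": [
    [[20,-10,0,0,-0.01],[20,-10,0,0,0],[20,-8,0,0,0],[20,-5,0,0,0],[20,0,0,0,0]]
  ]
}}

```text
clock: 7.65
position: [0.4693, -0.0192, 0.0743]
ee_rot: [[1.0, 0.006, -0.003], [0.006, -1.0, 0.0], [-0.003, -0.0, -1.0]]
wrist_force: [0.4, 0.5, -2.7]
opening: 0.0249
grasp_force: 60.1
```

```bash
cat >> h.py <<'E'
def redrect(cam,box=(0,0,512,384),im=None):
    ci=viewer.camera_info(cam); I=(viewer.grab_frame(cam)[:,:,::-1].copy() if im is None else im)
    m=blob(I,(0,150,80),(5,255,255),box); cs,_=cv2.findContours(m,0,1); c=np.vstack([c for c in cs if cv2.contourArea(c)>8])
    p=np.float32([px2w(cam,q[0],.03,ci)[:2]*1000 for q in c]); R=cv2.minAreaRect(p); return R,cv2.boxPoints(R).round().tolist()
E
python3 - <<'E'
from h import *
print(redrect('wrist'))
S=save('scene','s4')[:,:,::-1].copy(); D=save('side','d4')[:,:,::-1].copy()
cv2.imwrite('pics/v4.png',np.vstack([ortho('scene',S,.042,.5,.8,-.25,.25,1.25),ortho('side',D,.042,.5,.8,-.25,.25,1.25)]))
E
```

```text
(((579.9566650390625, -19.74500274658203), (41.984893798828125, 108.0871353149414), 0.4567570686340332), [[559.0, 34.0], [559.0, -74.0], [601.0, -74.0], [601.0, 34.0]])
```

View pics/v4.png

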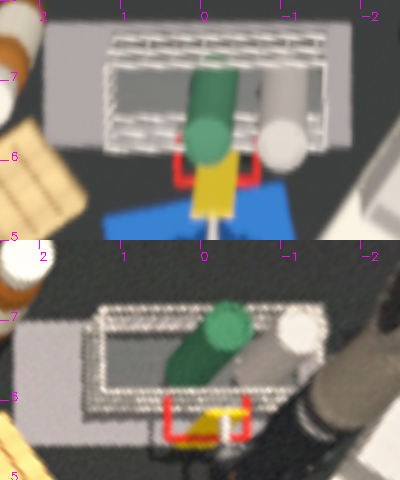

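>>> {"name": "apply_moves", "arguments": {
  "steps": [
    [[20,-8,0,0,0],[20,-8,0,0,0],[20,-4,0,0,0],[20,0,0,0,0],[20,6,0,0,0]]
  ]
}}

```text
clock: 8.22
position: [0.4554, -0.0191, 0.0743]
ee_rot: [[1.0, 0.007, -0.004], [0.007, -1.0, 0.0], [-0.004, -0.0, -1.0]]
wrist_force: [0.3, -0.3, -2.8]
opening: 0.0251
grasp_force: 60.1
```

```bash
python3 - <<'E'
from h import *
print(monitor.read_state()['position'],redrect('wrist'))
E
```

```text
[ 0.45541337 -0.01907571  0.07431352] (((563.6917724609375, -19.95052719116211), (46.623260498046875, 108.7566909790039), 0.46354106068611145), [[540.0, 34.0], [541.0, -75.0], [587.0, -74.0], [587.0, 35.0]])
```

>>> {"name": "apply_moves", "arguments": {
  "steps": [
    [[20,0,0,27,0],[20,0,0,27,0],[20,0,0,27,0],[20,0,1,0,0.118],[20,0,1,0,0.118]]
  ]
}}

```text
clock: 8.68
position: [0.4589, -0.0168, 0.1572]
ee_rot: [[0.969, 0.246, 0.003], [0.246, -0.969, 0.001], [0.003, 0.0, -1.0]]
wrist_force: [-0.2, -0.0, -2.4]
opening: 0.0253
grasp_force: 60.2
```

>>> {"name": "apply_moves", "arguments": {
  "steps": [
    [[20,0,1,0,0.118],[20,0,1,0,0.118],[20,0,1,0,0.118],[20,0,1,0,0.118],[20,0,1,0,0.118]]
  ]
}}

```text
clock: 9.1
position: [0.4575, -0.012, 0.1555]
ee_rot: [[0.669, 0.744, -0.001], [0.744, -0.669, -0.0], [-0.001, -0.001, -1.0]]
wrist_force: [0.0, 0.4, -2.2]
opening: 0.0251
grasp_force: 60.1
```

>>> {"name": "apply_moves", "arguments": {
  "steps": [
    [[20,0,1,0,0.118],[20,0,1,0,0.118],[20,-1,1,0,0.118],[20,-1,1,0,0.118],[20,-1,1,0,0.118]]
  ]
}}

```text
clock: 9.52
position: [0.4545, -0.0071, 0.1554]
ee_rot: [[0.142, 0.99, -0.001], [0.99, -0.142, -0.0], [-0.0, -0.001, -1.0]]
wrist_force: [0.1, -0.4, -2.2]
opening: 0.025
grasp_force: 60.1
```

>>> {"name": "apply_moves", "arguments": {
  "steps": [
    [[20,-1,1,0,0.118],[20,-1,1,0,0.118],[20,-1,1,0,0.108],[20,-1,0,0,0],[20,0,0,-25,0]]
  ]
}}

```text
clock: 9.93
position: [0.4536, -0.0039, 0.1334]
ee_rot: [[-0.191, 0.982, 0.007], [0.982, 0.191, 0.001], [-0.0, 0.007, -1.0]]
wrist_force: [2.1, -0.3, -3.0]
opening: 0.0252
grasp_force: 60.2
```

```bash
python3 - <<'E'
from h import *
print(monitor.read_state()['position'],np.round(monitor.read_state()['ee_rot'],3)[:,0]); cw=viewer.camera_info('wrist')
W=save('wrist','w5')[:,:,::-1].copy()
m=blob(W,(100,150,60),(125,255,255),(80,0,420,384)); cs,_=cv2.findContours(m,0,1); c=np.vstack([c for c in cs if cv2.contourArea(c)>200])
p=np.float32([px2w('wrist',q[0],.001,cw)[:2]*1000 for q in c]); R=cv2.minAreaRect(p); print(R)
m=blob(W,(22,150,60),(32,255,255),(150,0,350,150)); xs,ys,w,h=cv2.boundingRect(m);print(xs,ys,w,h)
E
```

```text
[ 0.45356489 -0.00392802  0.13342979] [-0.191  0.982 -0.   ]
((435.5586853027344, 15.724586486816406), (129.862060546875, 215.02728271484375), 11.22350025177002)
190 22 124 37
```

>>> {"name": "apply_moves", "arguments": {
  "steps": [
    [[20,-6,0,-20,0],[20,0,0,-20,0],[20,0,0,-15,0],[20,0,0,-5,0],[20,0,0,0,0]]
  ]
}}

```text
clock: 10.4
position: [0.4439, -0.0042, 0.0703]
ee_rot: [[-0.192, 0.981, -0.003], [0.981, 0.192, -0.001], [0.0, -0.003, -1.0]]
wrist_force: [-0.8, -0.1, -1.7]
opening: 0.0251
grasp_force: 60.3
```

>>> {"name": "apply_moves", "arguments": {
  "steps": [
    [[20,0,0,-1,0],[20,0,0,-1,0],[20,0,0,0,0],[20,0,0,0,0],[40,0,0,0,0]]
  ]
}}

```text
clock: 10.82
position: [0.4453, -0.004, 0.0693]
ee_rot: [[-0.194, 0.981, 0.001], [0.981, 0.194, 0.0], [-0.0, 0.001, -1.0]]
wrist_force: [0.2, 0.2, 0.1]
opening: 0.0359
grasp_force: 0.0
```

>>> {"name": "apply_moves", "arguments": {
  "steps": [
    [[70,0,0,0,0],[85,0,0,0,0],[85,0,0,0,0],[85,0,0,20,0],[85,0,0,40,0]]
  ]
}}

```text
clock: 11.23
position: [0.4419, -0.0041, 0.1262]
ee_rot: [[-0.195, 0.981, -0.008], [0.981, 0.195, -0.001], [0.001, -0.008, -1.0]]
wrist_force: [1.3, -0.3, 0.7]
opening: 0.0849
grasp_force: 0.0
```

>>> {"name": "apply_moves", "arguments": {
  "steps": [
    [[85,0,0,40,0],[85,0,0,40,0],[85,0,0,0,0]]
  ]
}}

```text
clock: 11.48
position: [0.4488, -0.0037, 0.2156]
ee_rot: [[-0.194, 0.981, 0.012], [0.981, 0.194, 0.002], [-0.001, 0.012, -1.0]]
wrist_force: [1.0, -0.2, -0.3]
opening: 0.0849
grasp_force: 0.0
```

```bash
python3 - <<'E'
from h import *
print(monitor.read_state()['position'],np.round(monitor.read_state()['ee_rot'],3)[:,0]); cw=viewer.camera_info('wrist')
W=save('wrist','w6')[:,:,::-1].copy()
m=blob(W,(100,150,60),(125,255,255),(80,0,420,384)); cs,_=cv2.findContours(m,0,1); c=np.vstack([c for c in cs if cv2.contourArea(c)>100])
p=np.float32([px2w('wrist',q[0],.001,cw)[:2]*1000 for q in c]); R=cv2.minAreaRect(p); print(R)
m=blob(W,(5,100,60),(16,220,255),(150,100,350,300)); cs,_=cv2.findContours(m,0,1); c=max(cs,key=cv2.contourArea)
p=np.float32([px2w('wrist',q[0],.073,cw)[:2]*1000 for q in c]); print('wood',cv2.minAreaRect(p))
S=save('scene','s6')[:,:,::-1].copy(); D=save('side','d6')[:,:,::-1].copy()
o=np.vstack([np.hstack([ortho('scene',S,.042,.25,.6,-.55,-.05,1.25),ortho('side',D,.042,.25,.6,-.55,-.05,1.25)]),np.hstack([ortho('scene',S,.012,.3,.6,.0,.5,1.25),ortho('side',D,.012,.3,.6,.0,.5,1.25)])]); cv2.imwrite('pics/v6.png',o); print(o.shape)
E
```

```text
[ 0.44881683 -0.00369828  0.21556913] [-0.194  0.981 -0.001]
((437.81915283203125, 3.7909088134765625), (131.10809326171875, 241.00918579101562), 11.313212394714355)
wood ((449.1990966796875, -22.07016372680664), (25.668930053710938, 119.33829498291016), 10.923090934753418)
(520, 800, 3)
```

View pics/v6.png

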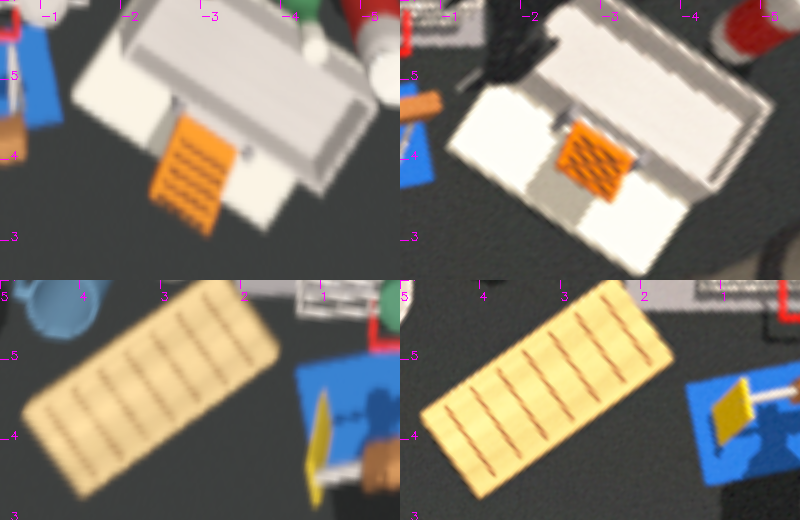

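>>> {"name": "apply_moves", "arguments": {
  "steps": [
    [[85,40,-9,5,-0.039],[85,40,-9,5,-0.039],[85,40,-9,5,-0.039],[85,40,-9,5,-0.039],[85,40,-9,5,-0.039]]
  ]
}}

```text
clock: 12.05
position: [0.6453, -0.0494, 0.2311]
ee_rot: [[0.001, 1.0, -0.004], [1.0, -0.001, -0.0], [-0.0, -0.004, -1.0]]
wrist_force: [0.4, 0.2, -0.3]
opening: 0.085
grasp_force: 0.0
```

>>> {"name": "apply_moves", "arguments": {
  "steps": [
    [[85,0,0,0,0],[85,0,0,0,0]]
  ]
}}

```text
clock: 12.22
position: [0.6453, -0.0496, 0.2305]
ee_rot: [[-0.0, 1.0, -0.004], [1.0, 0.0, -0.001], [-0.001, -0.004, -1.0]]
wrist_force: [-0.5, -0.6, -1.0]
opening: 0.0852
grasp_force: 0.0
```

```bash
cat >> h.py <<'E'
def cups(cam='wrist',ztop=.080,im=None):
    ci=viewer.camera_info(cam)
    if im is None: im=viewer.grab_frame(cam)
    out=[]
    for d in finder.outline_of('cup1',cam):
        if d['conf']<.25: continue
        m=d['mask'].astype(np.uint8); hsv=cv2.cvtColor(np.ascontiguousarray(im),cv2.COLOR_RGB2HSV)[d['mask']]
        out.append((round(d['conf'],2),d['position'],m.sum(),hsv.mean(0).round(),px2w(cam,d['position'],ztop,ci).round(4)))
    return out
E
python3 - <<'E'
from h import *
s=monitor.read_state();print(s['position'],np.round(s['ee_rot'],3)[:,0]); cw=viewer.camera_info('wrist')
im=save('wrist','w7')
for c in cups('wrist',.04,im): print(c)
print(redrect('wrist',im=im[:,:,::-1].copy()))
cv2.imwrite('pics/v7.png',im[:,:,::-1])
E
```

```text
[ 0.64527988 -0.04955388  0.23048055] [-0.     1.    -0.001]
(0.74, [251.4, 223.9], np.uint64(3650), array([ 17.,  19., 224.]), array([ 0.6431, -0.1111,  0.04  ]))
(((562.7732543945312, -18.679702758789062), (52.826446533203125, 109.31263732910156), 0.4082368314266205), [[536.0, 36.0], [537.0, -74.0], [590.0, -73.0], [589.0, 36.0]])
```

View pics/v7.png

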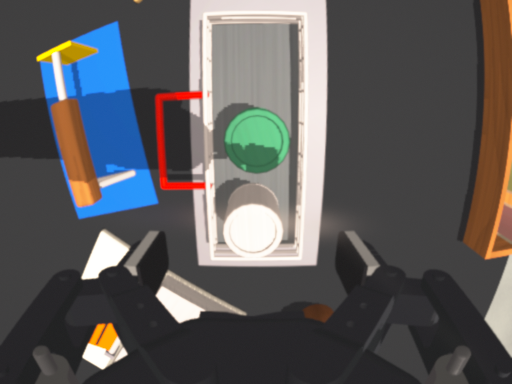

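```bash
python3 - <<'E'
from h import *
for q in ((258,140),(258,108),(253,230),(253,259),(223,230),(283,230),(202,14),(305,14),(208,260),(301,258)): print(q,px2w('wrist',q,.080 if 100<q[1]<258 or q[1]==259 else .046).round(4))
E
```

```text
(258, 140) [ 0.6486 -0.0125  0.08  ]
(258, 108) [0.6485 0.0165 0.08  ]
(253, 230) [ 0.6443 -0.1006  0.08  ]
(253, 259) [ 0.6443 -0.1335  0.08  ]
(223, 230) [ 0.6146 -0.1009  0.08  ]
(283, 230) [ 0.6739 -0.1008  0.08  ]
(202, 14) [0.5922 0.1165 0.046 ]
(305, 14) [0.697  0.1166 0.046 ]
(208, 260) [ 0.5918 -0.1551  0.046 ]
(301, 258) [ 0.7004 -0.1523  0.046 ]
```

>>> {"name": "apply_moves", "arguments": {
  "steps": [
    [[85,-1,-26,-20,0],[85,0,-26,-34,0],[85,0,0,-40,0],[85,0,0,-40,0],[85,0,0,-20,0]]
  ],
  "grip_force": 40
}}

```text
clock: 12.73
position: [0.6389, -0.0999, 0.0756]
ee_rot: [[-0.001, 1.0, -0.008], [1.0, 0.001, 0.001], [0.001, -0.008, -1.0]]
wrist_force: [-1.1, -0.2, -0.9]
opening: 0.0851
grasp_force: 0.0
```

>>> {"name": "apply_moves", "arguments": {
  "steps": [
    [[50,0,0,0,0],[50,0,0,0,0],[50,0,0,0,0],[50,0,0,0,0],[50,0,0,0,0]]
  ]
}}

```text
clock: 13.15
position: [0.6447, -0.1003, 0.0826]
ee_rot: [[-0.001, 1.0, 0.003], [1.0, 0.001, -0.0], [-0.0, 0.003, -1.0]]
wrist_force: [0.2, -0.2, -1.2]
opening: 0.0608
grasp_force: 44.5
```

>>> {"name": "apply_moves", "arguments": {
  "steps": [
    [[50,0,0,20,0],[50,0,0,30,0],[50,0,0,40,0],[50,0,0,30,0],[50,0,0,0,0]]
  ]
}}

```text
clock: 13.57
position: [0.6479, -0.1011, 0.2094]
ee_rot: [[-0.0, 1.0, 0.014], [1.0, 0.0, -0.001], [-0.001, 0.014, -1.0]]
wrist_force: [0.6, -0.1, -0.8]
opening: 0.0606
grasp_force: 44.6
```

>>> {"name": "apply_moves", "arguments": {
  "steps": [
    [[50,-10,-18,0,-0.07],[50,-16,-28,0,-0.07],[50,-16,-28,0,-0.07],[50,-16,-28,0,-0.07],[50,-16,-28,0,-0.07]]
  ]
}}

```text
clock: 13.98
position: [0.5689, -0.2314, 0.2014]
ee_rot: [[0.345, 0.939, 0.001], [0.939, -0.345, -0.0], [0.0, 0.001, -1.0]]
wrist_force: [0.3, -0.2, -1.4]
opening: 0.0609
grasp_force: 44.6
```

>>> {"name": "apply_moves", "arguments": {
  "steps": [
    [[50,-16,-28,0,-0.07],[50,-16,-28,0,-0.07],[50,-12,-21,0,-0.07],[50,-7,-12,0,-0.035],[50,0,0,0,0]]
  ]
}}

```text
clock: 14.4
position: [0.5166, -0.3228, 0.2011]
ee_rot: [[0.565, 0.825, -0.0], [0.825, -0.565, -0.002], [-0.002, 0.001, -1.0]]
wrist_force: [0.2, 0.3, -0.8]
opening: 0.0607
grasp_force: 44.6
```

```bash
python3 - <<'E'
from h import *
for i in range(2): 
    s=monitor.read_state();print(s['position'],np.round(s['ee_rot'],3).tolist())
    im=save('wrist','w8')
for n in ('tray_floor','rinser','pedal'):
    for d in finder.outline_of(n,'wrist')[:1]: print(n,d['conf'],d['position'],d['mask'].sum())
E
```

```text
[ 0.51659874 -0.32279059  0.20109051] [[0.565, 0.825, -0.0], [0.825, -0.565, -0.002], [-0.002, 0.001, -1.0]]
[ 0.51829713 -0.32019412  0.20082237] [[0.561, 0.828, 0.0], [0.828, -0.561, -0.0], [0.0, 0.0, -1.0]]
tray_floor 0.58 [198.6, 144.5] 34302
rinser 0.74 [197.7, 144.5] 33730
pedal 0.93 [139.1, 211.1] 6198
```

View pics/w8.png

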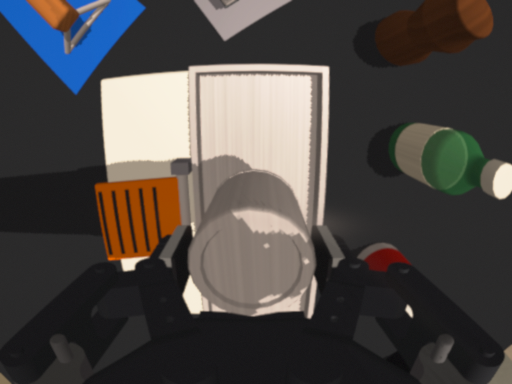

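```bash
python3 - <<'E'
from h import *
P=lambda q,z:px2w('wrist',q,z)[:2]
a=P((190,66),.042);b=P((329,66),.042);c=P((201,75),.017);d=P((312,75),.017)
print(a,b,c,d,np.linalg.norm(b-a),np.linalg.norm(d-c))
ux=(b-a)/np.linalg.norm(b-a);uy=np.array([-ux[1],ux[0]]);print('yaw',np.degrees(np.arctan2(ux[1],ux[0])))
e=P((192,170),.042);uy2=(a-e)/np.linalg.norm(a-e);print('uy',uy,uy2)
print('ctr',(a+b)/2-uy*.150,(c+d)/2-uy*.144)
for q in ((139,211),(97,184),(178,178),(108,259)): print(q,P(q,.05))
E
```

```text
[ 0.53284341 -0.19740574] [ 0.64034348 -0.26834719] [ 0.53438925 -0.20613075] [ 0.62720577 -0.26781201] 0.12879811693041016 0.11144273755255962
yaw -33.421622824022904
uy [0.55079576 0.83464006] [0.56085803 0.82791199]
ctr [ 0.50397408 -0.35807247] [ 0.50148292 -0.35715955]
(139, 211) [ 0.40850123 -0.28106832]
(97, 184) [ 0.38686478 -0.23249233]
(178, 178) [ 0.46383955 -0.27727597]
(108, 259) [ 0.33629497 -0.30339645]
```

>>> {"name": "apply_moves", "arguments": {
  "steps": [
    [[50,8,-2,-10,0],[50,0,0,-30,0],[50,0,0,-30,0],[50,0,0,-22,0],[50,0,0,-8,0]]
  ]
}}

```text
clock: 15.07
position: [0.5258, -0.319, 0.0962]
ee_rot: [[0.558, 0.83, -0.005], [0.83, -0.558, 0.003], [-0.0, -0.006, -1.0]]
wrist_force: [0.2, 0.8, -2.2]
opening: 0.0606
grasp_force: 44.6
```

>>> {"name": "apply_moves", "arguments": {
  "steps": [
    [[50,0,0,-2,0],[50,0,0,-2,0],[50,0,0,-2,0],[50,0,0,0,0]]
  ]
}}

```text
clock: 15.4
position: [0.5276, -0.3217, 0.0956]
ee_rot: [[0.56, 0.829, 0.002], [0.829, -0.56, -0.001], [0.0, 0.002, -1.0]]
wrist_force: [1.1, 0.2, -0.5]
opening: 0.061
grasp_force: 44.6
```

>>> {"name": "apply_moves", "arguments": {
  "steps": [
    [[50,0,0,-1,0],[50,0,0,0,0],[50,0,0,0,0]]
  ]
}}

```text
clock: 15.65
position: [0.5275, -0.3218, 0.0946]
ee_rot: [[0.56, 0.829, 0.002], [0.829, -0.56, -0.001], [0.0, 0.002, -1.0]]
wrist_force: [-0.0, -0.9, 2.3]
opening: 0.0609
grasp_force: 44.8
```

Contact; release and rise.

>>> {"name": "apply_moves", "arguments": {
  "steps": [
    [[70,0,0,0,0],[80,0,0,0,0],[85,0,0,0,0],[85,0,0,20,0],[85,0,0,35,0]]
  ]
}}

```text
clock: 16.07
position: [0.5243, -0.3197, 0.1455]
ee_rot: [[0.559, 0.829, -0.007], [0.829, -0.559, 0.003], [-0.001, -0.008, -1.0]]
wrist_force: [0.6, -1.2, 0.5]
opening: 0.0854
grasp_force: 0.0
```

>>> {"name": "apply_moves", "arguments": {
  "steps": [
    [[85,6,10,35,0.035],[85,12,21,20,0.07],[85,15,28,0,0.07],[85,16,28,0,0.07],[85,16,28,0,0.07]]
  ]
}}

```text
clock: 16.48
position: [0.5923, -0.2053, 0.2044]
ee_rot: [[0.273, 0.962, 0.001], [0.962, -0.273, -0.0], [0.0, 0.001, -1.0]]
wrist_force: [0.5, 0.7, -0.2]
opening: 0.0849
grasp_force: 0.0
```

>>> {"name": "apply_moves", "arguments": {
  "steps": [
    [[85,16,38,0,0.07],[85,16,38,0,0.07],[85,14,38,0,0.07],[85,6,36,0,0.07],[85,2,20,0,0]]
  ]
}}

```text
clock: 16.9
position: [0.6466, -0.03, 0.2033]
ee_rot: [[-0.01, 1.0, 0.0], [1.0, 0.01, 0.003], [0.003, 0.0, -1.0]]
wrist_force: [-1.2, 0.8, -0.5]
opening: 0.0846
grasp_force: 0.0
```

>>> {"name": "apply_moves", "arguments": {
  "steps": [
    [[85,0,0,0,0],[85,0,0,0,0]]
  ]
}}

```text
clock: 17.07
position: [0.6457, -0.0345, 0.2033]
ee_rot: [[-0.004, 1.0, -0.001], [1.0, 0.004, 0.0], [0.0, -0.001, -1.0]]
wrist_force: [-0.3, -1.1, -0.1]
opening: 0.0851
grasp_force: 0.0
```

```bash
cat >> h.py <<'E'
def top(im,lo,hi,box,z,ci):
    m=blob(im[:,:,::-1].copy(),lo,hi,box); cs,_=cv2.findContours(m,0,1); c=max(cs,key=cv2.contourArea); x,y,w,h=cv2.boundingRect(c)
    (u,v),rr=cv2.minEnclosingCircle(c); return (x,y,w,h),(u,v),px2w('wrist',(u,v),z,ci).round(4)
E
python3 - <<'E'
from h import *
s=monitor.read_state();print(s['position'],np.round(s['ee_rot'],3)[:,0]); cw=viewer.camera_info('wrist')
im=save('wrist','w9')
print(top(im,(60,90,100),(85,255,255),(120,0,390,330),.08,cw))
for q in cups('wrist',.08,im): print(q)
E
```

```text
[ 0.64567928 -0.03451229  0.20329565] [-0.004  1.     0.   ]
((221, 123, 72, 75), (256.1683044433594, 159.85128784179688), array([ 0.6497, -0.0113,  0.08  ]))
(0.55, [255.5, 160.7], np.uint64(4156), array([ 71., 115., 151.]), array([ 0.6491, -0.0145,  0.08  ]))
```

>>> {"name": "apply_moves", "arguments": {
  "steps": [
    [[85,4,21,-20,0],[85,0,0,-35,0],[85,0,0,-35,0],[85,0,0,-25,0],[85,0,0,-9,0]]
  ]
}}

```text
clock: 17.58
position: [0.6468, -0.0177, 0.0755]
ee_rot: [[0.002, 1.0, -0.007], [1.0, -0.002, -0.002], [-0.002, -0.007, -1.0]]
wrist_force: [0.0, -1.0, 0.1]
opening: 0.085
grasp_force: 0.0
```

>>> {"name": "apply_moves", "arguments": {
  "steps": [
    [[85,0,0,0,0],[50,0,0,0,0],[50,0,0,0,0],[50,0,0,0,0],[50,0,0,0,0]]
  ]
}}

```text
clock: 18.0
position: [0.6515, -0.0158, 0.0821]
ee_rot: [[-0.001, 1.0, 0.004], [1.0, 0.001, -0.0], [-0.0, 0.004, -1.0]]
wrist_force: [-0.3, -0.9, 5.6]
opening: 0.0604
grasp_force: 44.2
```

>>> {"name": "apply_moves", "arguments": {
  "steps": [
    [[50,0,0,0,0],[50,0,0,20,0],[50,0,0,40,0],[50,0,0,40,0],[50,0,0,20,0]]
  ]
}}

```text
clock: 18.42
position: [0.6518, -0.0154, 0.2053]
ee_rot: [[-0.001, 1.0, 0.007], [1.0, 0.001, 0.0], [0.0, 0.007, -1.0]]
wrist_force: [0.9, 0.3, -1.3]
opening: 0.0607
grasp_force: 44.0
```

>>> {"name": "apply_moves", "arguments": {
  "steps": [
    [[50,-7,-16,0,-0.03],[50,-15,-32,0,-0.06],[50,-15,-32,0,-0.06],[50,-15,-32,0,-0.06],[50,-15,-32,0,-0.06]]
  ]
}}

```text
clock: 18.83
position: [0.5813, -0.1609, 0.1996]
ee_rot: [[0.269, 0.963, -0.0], [0.963, -0.269, 0.0], [-0.0, -0.0, -1.0]]
wrist_force: [0.1, -0.3, -2.4]
opening: 0.0603
grasp_force: 44.0
```

>>> {"name": "apply_moves", "arguments": {
  "steps": [
    [[50,-15,-32,0,-0.06],[50,-15,-32,0,-0.06],[50,-15,-32,0,-0.06],[50,-15,-32,0,-0.06],[50,-15,-32,0,-0.06]]
  ]
}}

```text
clock: 19.25
position: [0.5061, -0.3208, 0.1996]
ee_rot: [[0.542, 0.84, 0.0], [0.84, -0.542, 0.0], [0.0, -0.0, -1.0]]
wrist_force: [0.4, -0.3, -1.4]
opening: 0.0605
grasp_force: 44.0
```

>>> {"name": "apply_moves", "arguments": {
  "steps": [
    [[50,-15,-32,0,-0.025],[50,-10,-24,0,0],[50,-7,-16,0,0],[50,0,0,0,0],[50,0,0,0,0]]
  ]
}}

```text
clock: 19.67
position: [0.4744, -0.3924, 0.1994]
ee_rot: [[0.562, 0.827, -0.0], [0.827, -0.562, -0.0], [-0.0, -0.0, -1.0]]
wrist_force: [0.5, -0.1, -1.3]
opening: 0.0605
grasp_force: 44.0
```

```bash
python3 - <<'E'
from h import *
s=monitor.read_state();print(s['position'],np.round(s['ee_rot'],3)[:,0]); cw=viewer.camera_info('wrist')
im=save('wrist','w10')
for q in cups('wrist',.092,im): print(q)
s=monitor.read_state();print(s['position'])
E
```

```text
[ 0.47438267 -0.3923853   0.19944391] [ 0.562  0.827 -0.   ]
(0.79, [252.5, 238.2], np.uint64(14048), array([ 70., 116.,  82.]), array([ 0.4544, -0.4243,  0.092 ]))
(0.68, [257.1, 88.5], np.uint64(5047), array([ 14.,  30., 228.]), array([ 0.5246, -0.3266,  0.092 ]))
[ 0.47608244 -0.39010256  0.19931898]
```

View pics/w10.png

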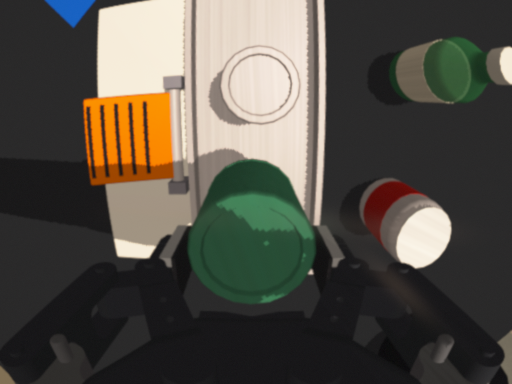

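>>> {"name": "apply_moves", "arguments": {
  "steps": [
    [[50,2,-3,-10,0],[50,0,0,-30,0],[50,0,0,-30,0],[50,0,0,-22,0],[50,0,0,-7,0]]
  ]
}}

```text
clock: 20.18
position: [0.4766, -0.3913, 0.0962]
ee_rot: [[0.558, 0.83, -0.005], [0.83, -0.558, 0.004], [0.001, -0.007, -1.0]]
wrist_force: [-3.3, 3.0, 18.7]
opening: 0.0603
grasp_force: 46.9
```

>>> {"name": "apply_moves", "arguments": {
  "steps": [
    [[50,0,0,-2,0],[50,0,0,-2,0],[50,0,0,-1,0],[50,0,0,0,0],[50,0,0,0,0]]
  ]
}}

```text
clock: 20.6
position: [0.4783, -0.3945, 0.0963]
ee_rot: [[0.559, 0.829, 0.001], [0.829, -0.559, -0.001], [0.0, 0.002, -1.0]]
wrist_force: [0.6, -0.3, -0.9]
opening: 0.0602
grasp_force: 44.1
```

>>> {"name": "apply_moves", "arguments": {
  "steps": [
    [[50,0,0,-1,0],[50,0,0,-1,0],[50,0,0,0,0],[50,0,0,0,0]]
  ]
}}

```text
clock: 20.93
position: [0.4783, -0.3946, 0.096]
ee_rot: [[0.56, 0.829, 0.002], [0.829, -0.56, -0.0], [0.001, 0.002, -1.0]]
wrist_force: [-4.2, 4.1, 15.7]
opening: 0.0612
grasp_force: 45.6
```

>>> {"name": "apply_moves", "arguments": {
  "steps": [
    [[50,0,0,1,0],[70,0,0,0,0],[85,0,0,0,0],[85,0,0,0,0],[85,0,0,20,0]]
  ]
}}

```text
clock: 21.35
position: [0.4759, -0.3926, 0.1114]
ee_rot: [[0.559, 0.829, -0.005], [0.829, -0.559, 0.004], [-0.0, -0.006, -1.0]]
wrist_force: [-0.7, 0.7, -0.5]
opening: 0.085
grasp_force: 0.0
```

>>> {"name": "apply_moves", "arguments": {
  "steps": [
    [[85,0,0,30,0],[85,0,0,30,0],[85,0,0,30,0],[85,0,0,0,0],[85,0,0,0,0]]
  ]
}}

```text
clock: 21.77
position: [0.4787, -0.3951, 0.2065]
ee_rot: [[0.56, 0.829, 0.003], [0.829, -0.56, -0.002], [0.0, 0.004, -1.0]]
wrist_force: [0.0, 0.1, -0.6]
opening: 0.0849
grasp_force: 0.0
```

```bash
python3 - <<'E'
from h import *
s=monitor.read_state();print(s['position'],np.round(s['ee_rot'],3)[:,0]); cw=viewer.camera_info('wrist')
im=save('wrist','w11')
for q in cups('wrist',.092,im): print(q)
m=blob(im[:,:,::-1].copy(),(5,200,90),(16,255,255),(0,0,200,384)); cs,_=cv2.findContours(m,0,1); c=max(cs,key=cv2.contourArea)
p=np.float32([px2w('wrist',q[0],.05,cw)[:2]*1000 for q in c]); R=cv2.minAreaRect(p); print(R,cv2.boxPoints(R).round().tolist())
# scene check of both cups + pedal
for cam in ('scene','side'):
    viewer.grab_frame(cam)
    print(cam,[(round(d['conf'],2),d['position']) for d in finder.outline_of('cup1',cam) if d['conf']>.3],[(d['position']) for d in finder.outline_of('pedal',cam)[:1]])
E
```

```text
[ 0.47867204 -0.39512648  0.20645593] [0.56  0.829 0.   ]
(0.93, [250.0, 182.8], np.uint64(4648), array([ 67., 108., 103.]), array([ 0.4812, -0.3884,  0.092 ]))
(0.72, [249.1, 89.4], np.uint64(4545), array([ 14.,  30., 230.]), array([ 0.5219, -0.3271,  0.092 ]))
((397.12213134765625, -291.8371276855469), (88.0388412475586, 92.08220672607422), 56.41300964355469) [[334.0, -303.0], [411.0, -354.0], [460.0, -281.0], [383.0, -230.0]]
scene [(0.63, [158.2, 198.5]), (0.6, [141.7, 189.5]), (0.45, [246.0, 185.5])] [[167.1, 177.2]]
side [(0.59, [322.7, 155.2]), (0.55, [341.7, 152.6])] [[167.7, 230.4]]
```

>>> {"name": "apply_moves", "arguments": {
  "steps": [
    [[0,-20,22,0,0],[0,-25,28,0,0],[0,-25,28,0,0],[0,-20,24,0,0],[0,-12,14,0,0]]
  ],
  "grip_force": 20
}}

```text
clock: 22.58
position: [0.373, -0.2758, 0.2038]
ee_rot: [[0.559, 0.829, -0.002], [0.829, -0.559, 0.002], [0.0, -0.003, -1.0]]
wrist_force: [0.1, 0.0, 0.6]
opening: 0.0255
grasp_force: 0.0
```

>>> {"name": "apply_moves", "arguments": {
  "steps": [
    [[0,0,0,-30,0],[0,0,0,-35,0],[0,0,0,-25,0],[0,0,0,-10,0],[0,0,0,0,0]]
  ]
}}

```text
clock: 23.0
position: [0.3743, -0.2775, 0.1026]
ee_rot: [[0.56, 0.829, -0.004], [0.829, -0.56, 0.002], [-0.001, -0.005, -1.0]]
wrist_force: [-0.4, 0.2, -0.8]
opening: 0.0002
grasp_force: 0.0
```

```bash
python3 - <<'E'
from h import *
s=monitor.read_state();print(s['position'],s['wrist_force'])
p0=np.array(s['position'])
S=viewer.grab_frame('scene').copy()[:,:,::-1]; D=viewer.grab_frame('side').copy()[:,:,::-1]
cm=S.copy();dm=D.copy()
for cam,I in (('scene',cm),('side',dm)):
    u=w2px(cam,p0+[0,0,-.025]); print(cam,u)
a=cm[140:230,90:230]; b=dm[130:220,270:410]
cv2.imwrite('pics/v12.png',np.vstack([cv2.resize(a,(440,283),interpolation=2),cv2.resize(b,(440,283),interpolation=2)]))
E
```

```text
[ 0.37432361 -0.27754877  0.10263339] [-0.43342155  0.21197915 -0.82199111]
scene [172.32138583 166.84073067]
side [343.96563789 174.64271061]
```

View pics/v12.png

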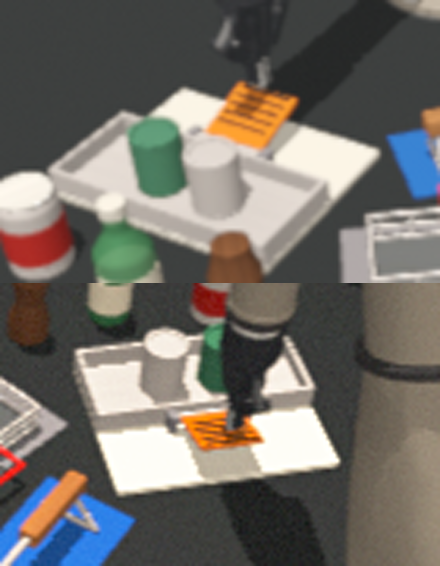

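>>> {"name": "apply_moves", "arguments": {
  "steps": [
    [[0,0,0,-12,0],[0,0,0,-8,0],[0,0,0,-7,0],[0,0,0,-6,0],[0,0,0,-5,0]]
  ]
}}

```text
clock: 23.52
position: [0.3753, -0.278, 0.0666]
ee_rot: [[0.56, 0.829, -0.001], [0.829, -0.56, 0.001], [0.0, -0.001, -1.0]]
wrist_force: [-3.0, 2.8, 7.3]
opening: 0.0001
grasp_force: 3.5
```

>>> {"name": "apply_moves", "arguments": {
  "steps": [
    [[0,0,0,-3,0],[0,0,0,-2,0],[0,0,0,0,0]]
  ]
}}

```text
clock: 23.77
position: [0.3749, -0.2777, 0.0615]
ee_rot: [[0.56, 0.829, -0.002], [0.829, -0.56, 0.002], [0.0, -0.002, -1.0]]
wrist_force: [-4.4, 2.6, 8.8]
opening: 0.0001
grasp_force: 4.1
```

Near the stop; press on until force rises, then hold.

>>> {"name": "apply_moves", "arguments": {
  "steps": [
    [[0,0,0,-2,0],[0,0,0,-1,0],[0,0,0,0,0]]
  ]
}}

```text
clock: 24.02
position: [0.375, -0.2778, 0.0602]
ee_rot: [[0.56, 0.828, -0.001], [0.828, -0.56, 0.002], [0.001, -0.002, -1.0]]
wrist_force: [-9.5, 6.4, 33.0]
opening: 0.0001
grasp_force: 16.3
```

>>> {"name": "apply_moves", "arguments": {
  "steps": [
    [[0,0,0,-1,0],[0,0,0,0,0],[0,0,0,0,0]]
  ]
}}

```text
clock: 24.27
position: [0.375, -0.2778, 0.0599]
ee_rot: [[0.56, 0.828, -0.0], [0.828, -0.56, 0.003], [0.002, -0.002, -1.0]]
wrist_force: [-9.2, 7.7, 41.6]
opening: 0.0003
grasp_force: 21.1
```

At the stop. Ease slightly and hold ~1.2 s, then release upward.

>>> {"name": "apply_moves", "arguments": {
  "steps": [
    [[0,0,0,1,0],[0,0,0,0,0],[0,0,0,0,0],[0,0,0,0,0],[0,0,0,0,0]]
  ]
}}

```text
clock: 24.68
position: [0.375, -0.2778, 0.0603]
ee_rot: [[0.56, 0.828, -0.001], [0.828, -0.56, 0.002], [0.001, -0.002, -1.0]]
wrist_force: [-8.6, 7.1, 31.8]
opening: -0.0002
grasp_force: 15.7
```

>>> {"name": "apply_moves", "arguments": {
  "steps": [
    [[0,0,0,0,0],[0,0,0,0,0],[0,0,0,0,0],[0,0,0,0,0],[0,0,0,0,0]]
  ]
}}

```text
clock: 25.1
position: [0.375, -0.2778, 0.0603]
ee_rot: [[0.56, 0.828, -0.001], [0.828, -0.56, 0.002], [0.001, -0.002, -1.0]]
wrist_force: [-9.0, 5.8, 31.7]
opening: -0.0002
grasp_force: 15.7
```

>>> {"name": "apply_moves", "arguments": {
  "steps": [
    [[0,0,0,0,0],[0,0,0,0,0],[0,0,0,0,0],[0,0,0,0,0],[0,0,0,0,0]]
  ]
}}

```text
clock: 25.52
position: [0.375, -0.2778, 0.0603]
ee_rot: [[0.56, 0.828, -0.001], [0.828, -0.56, 0.002], [0.001, -0.002, -1.0]]
wrist_force: [-7.9, 6.8, 31.7]
opening: -0.0002
grasp_force: 15.7
```

>>> {"name": "apply_moves", "arguments": {
  "steps": [
    [[0,0,0,8,0],[0,0,0,12,0],[0,0,0,30,0],[0,0,0,40,0],[0,0,0,40,0]]
  ]
}}

```text
clock: 25.93
position: [0.3751, -0.2782, 0.1897]
ee_rot: [[0.56, 0.828, -0.002], [0.828, -0.56, 0.0], [-0.001, -0.002, -1.0]]
wrist_force: [1.4, -0.0, 0.0]
opening: 0.0001
grasp_force: 0.0
```

>>> {"name": "apply_moves", "arguments": {
  "steps": [
    [[85,20,-15,15,0],[85,30,-15,0,0],[85,35,-10,0,0],[85,35,-10,0,0],[85,20,-5,0,0]]
  ]
}}

```text
clock: 26.35
position: [0.5197, -0.3338, 0.2041]
ee_rot: [[0.558, 0.83, 0.003], [0.83, -0.558, -0.001], [0.001, 0.003, -1.0]]
wrist_force: [0.6, 0.5, -0.2]
opening: 0.0605
grasp_force: 0.0
```

>>> {"name": "apply_moves", "arguments": {
  "steps": [
    [[85,0,0,0,0],[85,0,0,0,0],[85,0,0,0,0]]
  ]
}}

```text
clock: 26.6
position: [0.5146, -0.3334, 0.2032]
ee_rot: [[0.56, 0.828, -0.001], [0.828, -0.56, 0.0], [-0.0, -0.001, -1.0]]
wrist_force: [-0.0, 0.3, 0.4]
opening: 0.0849
grasp_force: 0.0
```

```bash
python3 - <<'E'
from h import *
s=monitor.read_state();print(s['clock'],s['position'],np.round(s['ee_rot'],3)[:,0]); cw=viewer.camera_info('wrist')
im=save('wrist','w12')
for d in finder.outline_of('cup1','wrist'):
    if d['conf']<.3: continue
    cs,_=cv2.findContours(d['mask'].astype(np.uint8),0,1); c=max(cs,key=cv2.contourArea); p=np.float32([px2w('wrist',q[0],.092,cw)[:2]*1000 for q in c])
    print(d['conf'],d['position'],cv2.minEnclosingCircle(p),cv2.boundingRect(c))
for lo,hi in (((60,60,90),(85,255,255)),((0,0,205),(180,60,255))): print(top(im,lo,hi,(195,0,325,384),.092,cw))
E
```

```text
26.6 [ 0.51457263 -0.33337404  0.20323264] [ 0.56   0.828 -0.   ]
0.74 [255.5, 170.5] ((528.8760986328125, -324.10406494140625), 33.91168212890625) (222, 130, 76, 83)
0.65 [258.4, 252.0] ((486.43414306640625, -382.30267333984375), 42.00347137451172) (224, 210, 67, 83)
((224, 236, 66, 56), (256.4200134277344, 263.7200012207031), array([ 0.4811, -0.3912,  0.092 ]))
((197, 62, 111, 244), (252.08663940429688, 181.85720825195312), array([ 0.5197, -0.3273,  0.092 ]))
```

>>> {"name": "apply_moves", "arguments": {
  "steps": [
    [[85,13,10,-15,0],[85,0,0,-30,0],[85,0,0,-30,0],[85,0,0,-25,0],[85,0,0,-10,0]]
  ],
  "grip_force": 40
}}

```text
clock: 27.12
position: [0.5261, -0.322, 0.0905]
ee_rot: [[0.56, 0.828, -0.005], [0.829, -0.56, 0.002], [-0.001, -0.005, -1.0]]
wrist_force: [-1.7, 0.9, -0.1]
opening: 0.0849
grasp_force: 0.0
```

>>> {"name": "apply_moves", "arguments": {
  "steps": [
    [[85,0,0,0,0],[50,0,0,0,0],[50,0,0,0,0],[50,0,0,0,0],[50,0,0,0,0]]
  ]
}}

```text
clock: 27.53
position: [0.5299, -0.3243, 0.0959]
ee_rot: [[0.56, 0.829, 0.003], [0.829, -0.56, -0.002], [0.001, 0.004, -1.0]]
wrist_force: [-0.5, 0.0, 6.8]
opening: 0.0606
grasp_force: 44.2
```

>>> {"name": "apply_moves", "arguments": {
  "steps": [
    [[50,0,0,0,0],[50,0,0,20,0],[50,0,0,40,0],[50,0,0,40,0],[50,0,0,20,0]]
  ]
}}

```text
clock: 27.95
position: [0.5302, -0.3246, 0.219]
ee_rot: [[0.56, 0.828, 0.006], [0.828, -0.56, -0.003], [0.001, 0.007, -1.0]]
wrist_force: [0.2, -0.7, -1.0]
opening: 0.0606
grasp_force: 44.1
```

>>> {"name": "apply_moves", "arguments": {
  "steps": [
    [[50,-2,18,0,0.06],[50,-4,36,0,0.06],[50,-5,38,0,0.06],[50,-5,38,0,0.06],[50,-5,38,0,0.06]]
  ]
}}

```text
clock: 28.37
position: [0.5073, -0.1539, 0.2144]
ee_rot: [[0.288, 0.958, 0.001], [0.958, -0.288, -0.0], [0.0, 0.001, -1.0]]
wrist_force: [0.1, 0.0, -1.3]
opening: 0.0603
grasp_force: 44.1
```

>>> {"name": "apply_moves", "arguments": {
  "steps": [
    [[50,-5,38,0,0.07],[50,-5,38,0,0.07],[50,-5,38,0,0.07],[50,-5,38,0,0.07],[50,-5,38,0,0.07]]
  ]
}}

```text
clock: 28.78
position: [0.4823, 0.0363, 0.2145]
ee_rot: [[-0.059, 0.998, 0.002], [0.998, 0.059, 0.0], [0.0, 0.002, -1.0]]
wrist_force: [0.6, 0.4, -1.3]
opening: 0.0607
grasp_force: 44.1
```

>>> {"name": "apply_moves", "arguments": {
  "steps": [
    [[50,-5,38,0,0.07],[50,-5,38,0,0.07],[50,-5,38,0,0.07],[50,-5,38,0,0.07],[50,-5,38,0,0.07]]
  ]
}}

```text
clock: 29.2
position: [0.4574, 0.2263, 0.2145]
ee_rot: [[-0.398, 0.918, 0.002], [0.918, 0.398, 0.001], [-0.0, 0.002, -1.0]]
wrist_force: [1.3, 0.2, -1.3]
opening: 0.0603
grasp_force: 44.1
```

>>> {"name": "apply_moves", "arguments": {
  "steps": [
    [[50,-5,38,0,0.07],[50,-5,36,0,0.07],[50,-4,30,0,0.07],[50,-3,18,0,0.02],[50,0,0,0,0]]
  ]
}}

```text
clock: 29.62
position: [0.4391, 0.3514, 0.2142]
ee_rot: [[-0.598, 0.801, 0.0], [0.801, 0.598, 0.003], [0.002, 0.002, -1.0]]
wrist_force: [1.1, 1.3, -0.6]
opening: 0.0609
grasp_force: 44.1
```

>>> {"name": "apply_moves", "arguments": {
  "steps": [
    [[50,0,0,0,0],[50,0,0,0,0]]
  ]
}}

```text
clock: 29.78
position: [0.4414, 0.3448, 0.2136]
ee_rot: [[-0.591, 0.806, 0.0], [0.806, 0.591, -0.001], [-0.001, -0.001, -1.0]]
wrist_force: [-0.1, -0.1, -0.7]
opening: 0.0605
grasp_force: 44.1
```

```bash
python3 - <<'E'
from h import *
s=monitor.read_state();print(s['clock'],s['position'],np.round(s['ee_rot'],3).tolist()); cw=viewer.camera_info('wrist')
im=save('wrist','w13')
I=im[:,:,::-1].copy()
d=finder.outline_of('board','wrist')[0]; m=d['mask'].astype(np.uint8); print(d['conf'],d['position'],m.sum())
cs,_=cv2.findContours(m,0,1); c=max(cs,key=cv2.contourArea); a=cv2.approxPolyDP(c,6,True)
for q in a[:,0]: print(q,px2w('wrist',q,.012,cw)[:2].round(4))
E
```

```text
29.7833 [0.4413901  0.34478582 0.21355824] [[-0.591, 0.806, 0.0], [0.806, 0.591, -0.001], [-0.001, -0.001, -1.0]]
0.77 [256.0, 127.3] 13667
[199  71] [0.3341 0.397 ]
[201 211] [0.4247 0.269 ]
[223 175] [0.4211 0.3191]
[262 167] [0.4505 0.3518]
[288 183] [0.4847 0.3544]
[309 229] [0.5401 0.3251]
[317  75] [0.4377 0.4683]
```

>>> {"name": "apply_moves", "arguments": {
  "steps": [
    [[50,7,2,-15,0],[50,0,0,-35,0],[50,0,0,-35,0],[50,0,0,-22,0],[50,0,0,-10,0]]
  ]
}}

```text
clock: 30.3
position: [0.4469, 0.3457, 0.0935]
ee_rot: [[-0.592, 0.806, -0.003], [0.806, 0.592, -0.004], [-0.001, -0.005, -1.0]]
wrist_force: [0.2, -0.3, -0.9]
opening: 0.0606
grasp_force: 44.1
```

>>> {"name": "apply_moves", "arguments": {
  "steps": [
    [[50,0,0,0,0],[50,0,0,-2,0],[50,0,0,0,0],[50,0,0,0,0]]
  ]
}}

```text
clock: 30.63
position: [0.4488, 0.3493, 0.0963]
ee_rot: [[-0.594, 0.805, 0.002], [0.805, 0.594, 0.002], [0.0, 0.003, -1.0]]
wrist_force: [0.1, -0.2, -1.4]
opening: 0.0605
grasp_force: 44.1
```

>>> {"name": "apply_moves", "arguments": {
  "steps": [
    [[50,0,0,-3,0],[50,0,0,0,0],[50,0,0,0,0]]
  ]
}}

```text
clock: 30.88
position: [0.4479, 0.3488, 0.092]
ee_rot: [[-0.594, 0.804, 0.0], [0.804, 0.594, 0.0], [0.0, 0.001, -1.0]]
wrist_force: [-0.2, 0.3, -1.3]
opening: 0.0607
grasp_force: 44.1
```

>>> {"name": "apply_moves", "arguments": {
  "steps": [
    [[50,0,0,-1,0],[50,0,0,0,0],[50,0,0,0,0]]
  ]
}}

```text
clock: 31.13
position: [0.4477, 0.3487, 0.0906]
ee_rot: [[-0.594, 0.804, -0.0], [0.804, 0.594, -0.0], [0.0, -0.0, -1.0]]
wrist_force: [-0.9, 0.4, -1.6]
opening: 0.0601
grasp_force: 44.1
```

>>> {"name": "apply_moves", "arguments": {
  "steps": [
    [[50,0,0,-1,0],[50,0,0,0,0],[50,0,0,0,0]]
  ]
}}

```text
clock: 31.38
position: [0.4478, 0.3488, 0.0899]
ee_rot: [[-0.594, 0.805, 0.0], [0.805, 0.594, 0.0], [-0.0, 0.0, -1.0]]
wrist_force: [-0.9, -1.3, 2.8]
opening: 0.0603
grasp_force: 44.3
```

>>> {"name": "apply_moves", "arguments": {
  "steps": [
    [[70,0,0,0,0],[85,0,0,0,0],[85,0,0,0,0],[85,0,0,20,0],[85,0,0,35,0]]
  ]
}}

```text
clock: 31.8
position: [0.4457, 0.3469, 0.1416]
ee_rot: [[-0.594, 0.804, -0.006], [0.804, 0.594, -0.005], [-0.001, -0.008, -1.0]]
wrist_force: [0.5, 0.3, -0.2]
opening: 0.0853
grasp_force: 0.0
```

>>> {"name": "apply_moves", "arguments": {
  "steps": [
    [[85,0,0,35,0],[85,0,-10,25,0],[85,3,-30,0,-0.05],[85,3,-38,0,-0.07],[85,3,-38,0,-0.07]]
  ]
}}

```text
clock: 32.22
position: [0.4568, 0.2322, 0.2052]
ee_rot: [[-0.43, 0.903, 0.001], [0.903, 0.43, 0.001], [0.0, 0.002, -1.0]]
wrist_force: [0.3, -0.7, -0.8]
opening: 0.0847
grasp_force: 0.0
```

>>> {"name": "apply_moves", "arguments": {
  "steps": [
    [[85,3,-38,0,-0.07],[85,3,-38,0,-0.07],[85,3,-38,0,-0.07],[85,3,-38,0,-0.07],[85,3,-38,0,-0.07]]
  ]
}}

```text
clock: 32.63
position: [0.4716, 0.0409, 0.2047]
ee_rot: [[-0.093, 0.996, 0.001], [0.996, 0.093, 0.0], [0.0, 0.001, -1.0]]
wrist_force: [1.6, 0.2, -0.1]
opening: 0.085
grasp_force: 0.0
```

>>> {"name": "apply_moves", "arguments": {
  "steps": [
    [[85,3,-38,0,-0.07],[85,3,-38,0,-0.07],[85,3,-38,0,-0.07],[85,3,-38,0,-0.07],[85,2,-38,0,-0.07]]
  ]
}}

```text
clock: 33.05
position: [0.4857, -0.1491, 0.2048]
ee_rot: [[0.254, 0.967, 0.001], [0.967, -0.254, -0.0], [0.0, 0.001, -1.0]]
wrist_force: [0.7, -0.2, -0.2]
opening: 0.0853
grasp_force: 0.0
```

>>> {"name": "apply_moves", "arguments": {
  "steps": [
    [[85,0,-38,0,-0.07],[85,0,-36,0,-0.07],[85,0,-34,0,-0.06],[85,0,-16,0,0],[85,0,0,0,0]]
  ]
}}

```text
clock: 33.47
position: [0.4847, -0.2763, 0.2047]
ee_rot: [[0.445, 0.896, 0.0], [0.896, -0.445, -0.003], [-0.002, 0.001, -1.0]]
wrist_force: [0.1, -0.8, 0.2]
opening: 0.0851
grasp_force: 0.0
```

>>> {"name": "apply_moves", "arguments": {
  "steps": [
    [[85,0,0,0,0],[85,0,0,0,0]]
  ]
}}

```text
clock: 33.63
position: [0.4859, -0.27, 0.2043]
ee_rot: [[0.437, 0.899, -0.0], [0.899, -0.437, 0.001], [0.001, -0.001, -1.0]]
wrist_force: [-0.0, 0.6, -0.8]
opening: 0.0853
grasp_force: 0.0
```

```bash
python3 - <<'E'
from h import *
s=monitor.read_state();print(s['clock'],s['position'],np.round(s['ee_rot'],3)[:,0]); cw=viewer.camera_info('wrist')
im=save('wrist','w14')
for d in finder.outline_of('cup1','wrist'):
    if d['conf']<.3: continue
    cs,_=cv2.findContours(d['mask'].astype(np.uint8),0,1); c=max(cs,key=cv2.contourArea); p=np.float32([px2w('wrist',q[0],.092,cw)[:2]*1000 for q in c])
    print(d['conf'],d['position'],cv2.minEnclosingCircle(p),cv2.boundingRect(c),px2w('wrist',d['position'],.092,cw))
E
```

```text
33.6333 [ 0.48590151 -0.27004821  0.20428184] [0.437 0.899 0.001]
0.78 [298.8, 281.3] ((486.7697448730469, -372.78509521484375), 48.141319274902344) (266, 243, 66, 77) [ 0.48734453 -0.36753766  0.092     ]
```

>>> {"name": "apply_moves", "arguments": {
  "steps": [
    [[85,-1,-25,0,-0.05],[85,-2,-32,0,-0.05],[85,-2,-32,0,-0.04],[85,-1,-20,0,0],[85,0,-12,0,0]]
  ]
}}

```text
clock: 34.15
position: [0.4793, -0.394, 0.2047]
ee_rot: [[0.561, 0.828, -0.0], [0.828, -0.561, -0.001], [-0.001, 0.001, -1.0]]
wrist_force: [0.3, -0.1, -0.2]
opening: 0.0852
grasp_force: 0.0
```

>>> {"name": "apply_moves", "arguments": {
  "steps": [
    [[85,0,0,0,0],[85,0,0,0,0]]
  ]
}}

```text
clock: 34.32
position: [0.4802, -0.391, 0.2043]
ee_rot: [[0.559, 0.829, -0.0], [0.829, -0.559, 0.001], [0.001, -0.001, -1.0]]
wrist_force: [0.3, 0.3, 0.3]
opening: 0.0854
grasp_force: 0.0
```

```bash
python3 - <<'E'
from h import *
s=monitor.read_state();print(s['clock'],s['position'],np.round(s['ee_rot'],3)[:,0]); cw=viewer.camera_info('wrist')
im=save('wrist','w14')
for d in finder.outline_of('cup1','wrist'):
    if d['conf']<.3: continue
    cs,_=cv2.findContours(d['mask'].astype(np.uint8),0,1); c=max(cs,key=cv2.contourArea); p=np.float32([px2w('wrist',q[0],.092,cw)[:2]*1000 for q in c])
    print(d['conf'],d['position'],cv2.minEnclosingCircle(p),cv2.boundingRect(c),px2w('wrist',d['position'],.092,cw))
E
```

```text
34.3167 [ 0.48018375 -0.39096377  0.20430031] [0.559 0.829 0.001]
0.69 [252.7, 188.6] ((482.3702087402344, -388.6304016113281), 35.092384338378906) (215, 144, 76, 84) [ 0.48252695 -0.3899734   0.092     ]
```

>>> {"name": "apply_moves", "arguments": {
  "steps": [
    [[85,0,0,-15,0],[85,0,0,-30,0],[85,0,0,-30,0],[85,0,0,-26,0],[85,0,0,-11,0]]
  ]
}}

```text
clock: 34.83
position: [0.479, -0.3887, 0.0892]
ee_rot: [[0.557, 0.83, -0.004], [0.83, -0.557, 0.004], [0.001, -0.005, -1.0]]
wrist_force: [-0.2, 1.2, -0.3]
opening: 0.0849
grasp_force: 0.0
```

>>> {"name": "apply_moves", "arguments": {
  "steps": [
    [[85,0,0,0,0],[50,0,0,0,0],[50,0,0,0,0],[50,0,0,0,0],[50,0,0,0,0]]
  ]
}}

```text
clock: 35.25
position: [0.481, -0.3931, 0.0947]
ee_rot: [[0.56, 0.829, 0.003], [0.829, -0.56, -0.002], [0.0, 0.004, -1.0]]
wrist_force: [1.0, 0.4, 6.2]
opening: 0.0605
grasp_force: 44.2
```

>>> {"name": "apply_moves", "arguments": {
  "steps": [
    [[50,0,0,0,0],[50,0,0,20,0],[50,0,0,40,0],[50,0,0,40,0],[50,0,0,20,0]]
  ]
}}

```text
clock: 35.67
position: [0.4809, -0.3938, 0.2179]
ee_rot: [[0.56, 0.828, 0.005], [0.828, -0.56, -0.004], [0.0, 0.006, -1.0]]
wrist_force: [0.7, -0.7, -0.4]
opening: 0.0607
grasp_force: 44.0
```

>>> {"name": "apply_moves", "arguments": {
  "steps": [
    [[50,0,18,0,0.05],[50,0,36,0,0.07],[50,1,38,0,0.07],[50,1,38,0,0.07],[50,1,38,0,0.07]]
  ]
}}

```text
clock: 36.08
position: [0.4824, -0.2228, 0.2133]
ee_rot: [[0.258, 0.966, 0.001], [0.966, -0.258, -0.0], [0.0, 0.001, -1.0]]
wrist_force: [0.4, 0.6, -0.2]
opening: 0.0604
grasp_force: 44.0
```

>>> {"name": "apply_moves", "arguments": {
  "steps": [
    [[50,1,38,0,0.07],[50,1,38,0,0.07],[50,1,38,0,0.07],[50,1,38,0,0.07],[50,1,38,0,0.07]]
  ]
}}

```text
clock: 36.5
position: [0.4875, -0.0327, 0.2134]
ee_rot: [[-0.089, 0.996, 0.002], [0.996, 0.089, -0.0], [-0.0, 0.002, -1.0]]
wrist_force: [0.8, 0.0, -1.1]
opening: 0.0603
grasp_force: 44.0
```

>>> {"name": "apply_moves", "arguments": {
  "steps": [
    [[50,1,38,0,0.07],[50,1,38,0,0.07],[50,1,38,0,0.07],[50,1,38,0,0.07],[50,1,38,0,0.07]]
  ]
}}

```text
clock: 36.92
position: [0.4926, 0.1573, 0.2134]
ee_rot: [[-0.425, 0.905, 0.001], [0.905, 0.425, 0.0], [-0.0, 0.001, -1.0]]
wrist_force: [0.7, -0.6, -2.2]
opening: 0.0605
grasp_force: 44.0
```

>>> {"name": "apply_moves", "arguments": {
  "steps": [
    [[50,1,36,0,0.07],[50,1,34,0,0.07],[50,1,24,0,0.06],[50,1,12,0,0],[50,0,0,0,0]]
  ]
}}

```text
clock: 37.33
position: [0.4964, 0.2648, 0.213]
ee_rot: [[-0.596, 0.803, 0.001], [0.803, 0.596, 0.002], [0.001, 0.002, -1.0]]
wrist_force: [0.5, -0.3, -1.3]
opening: 0.0605
grasp_force: 44.0
```

>>> {"name": "apply_moves", "arguments": {
  "steps": [
    [[50,0,0,0,0],[50,0,0,0,0]]
  ]
}}

```text
clock: 37.5
position: [0.4971, 0.2593, 0.2125]
ee_rot: [[-0.591, 0.807, -0.0], [0.807, 0.591, -0.002], [-0.001, -0.001, -1.0]]
wrist_force: [-0.1, -0.5, -0.6]
opening: 0.0604
grasp_force: 44.0
```

```bash
python3 - <<'E'
from h import *
s=monitor.read_state();print(s['clock'],s['position'],np.round(s['ee_rot'],3)[:,0]); cw=viewer.camera_info('wrist')
im=save('wrist','w15')
for d in finder.outline_of('cup1','wrist'):
    if d['conf']<.3: continue
    cs,_=cv2.findContours(d['mask'].astype(np.uint8),0,1); c=max(cs,key=cv2.contourArea); p=np.float32([px2w('wrist',q[0],.087,cw)[:2]*1000 for q in c])
    print(d['conf'],d['position'],cv2.minEnclosingCircle(p),cv2.boundingRect(c),px2w('wrist',d['position'],.087,cw))
E
```

```text
37.5 [0.49711056 0.25927673 0.21252837] [-0.591  0.807 -0.001]
0.84 [253.2, 243.1] ((530.539794921875, 214.32485961914062), 75.06099700927734) (187, 164, 130, 146) [0.53003728 0.21672659 0.087     ]
0.74 [265.8, 71.0] ((450.0581970214844, 344.898681640625), 30.956626892089844) (230, 34, 76, 74) [0.44984055 0.34317494 0.087     ]
```

>>> {"name": "apply_moves", "arguments": {
  "steps": [
    [[50,2,17,-10,0],[50,0,0,-35,0],[50,0,0,-35,0],[50,0,0,-25,0],[50,0,0,-10,0]]
  ]
}}

```text
clock: 38.02
position: [0.4971, 0.2759, 0.0941]
ee_rot: [[-0.592, 0.806, -0.005], [0.806, 0.592, -0.004], [-0.0, -0.006, -1.0]]
wrist_force: [-0.3, -0.7, -1.0]
opening: 0.0609
grasp_force: 44.1
```

>>> {"name": "apply_moves", "arguments": {
  "steps": [
    [[50,0,0,-2,0],[50,0,0,-2,0],[50,0,0,0,0],[50,0,0,0,0]]
  ]
}}

```text
clock: 38.35
position: [0.4999, 0.2792, 0.0953]
ee_rot: [[-0.594, 0.805, 0.003], [0.805, 0.594, 0.002], [-0.0, 0.003, -1.0]]
wrist_force: [0.6, 0.4, -2.0]
opening: 0.0606
grasp_force: 44.1
```

>>> {"name": "apply_moves", "arguments": {
  "steps": [
    [[50,0,0,-1,0],[50,0,0,0,0],[50,0,0,0,0]]
  ]
}}

```text
clock: 38.6
position: [0.499, 0.2789, 0.0932]
ee_rot: [[-0.594, 0.805, 0.001], [0.805, 0.594, 0.001], [-0.0, 0.001, -1.0]]
wrist_force: [0.2, -0.4, -0.5]
opening: 0.0605
grasp_force: 44.1
```

>>> {"name": "apply_moves", "arguments": {
  "steps": [
    [[50,0,0,-2,0],[50,0,0,0,0],[50,0,0,0,0]]
  ]
}}

```text
clock: 38.85
position: [0.4987, 0.2786, 0.0905]
ee_rot: [[-0.594, 0.805, -0.0], [0.805, 0.594, -0.0], [0.0, -0.0, -1.0]]
wrist_force: [-0.8, 0.4, -1.3]
opening: 0.0608
grasp_force: 44.1
```

>>> {"name": "apply_moves", "arguments": {
  "steps": [
    [[50,0,0,-1,0],[50,0,0,0,0],[50,0,0,0,0]]
  ]
}}

```text
clock: 39.1
position: [0.4986, 0.2787, 0.0894]
ee_rot: [[-0.594, 0.804, -0.0], [0.804, 0.594, -0.0], [0.0, -0.0, -1.0]]
wrist_force: [0.3, 0.7, -0.8]
opening: 0.0608
grasp_force: 44.1
```

>>> {"name": "apply_moves", "arguments": {
  "steps": [
    [[50,0,0,-1,0],[50,0,0,0,0],[50,0,0,0,0]]
  ]
}}

```text
clock: 39.35
position: [0.4989, 0.2787, 0.0888]
ee_rot: [[-0.594, 0.805, 0.0], [0.805, 0.594, 0.0], [-0.0, 0.0, -1.0]]
wrist_force: [-0.3, 0.0, 1.5]
opening: 0.0609
grasp_force: 44.2
```

Contact. Release, rise and back off toward the centre, then check everything.

>>> {"name": "apply_moves", "arguments": {
  "steps": [
    [[70,0,0,0,0],[85,0,0,0,0],[85,0,0,0,0],[85,0,0,20,0],[85,0,0,35,0]]
  ]
}}

```text
clock: 39.77
position: [0.4964, 0.2773, 0.1407]
ee_rot: [[-0.594, 0.804, -0.006], [0.804, 0.594, -0.004], [0.001, -0.008, -1.0]]
wrist_force: [-0.2, 0.0, 0.4]
opening: 0.0848
grasp_force: 0.0
```

>>> {"name": "apply_moves", "arguments": {
  "steps": [
    [[85,0,0,40,0],[85,0,-20,40,-0.05],[85,0,-35,20,-0.07],[85,0,-38,0,-0.07],[85,0,-38,0,-0.07]]
  ]
}}

```text
clock: 40.18
position: [0.4995, 0.1485, 0.2429]
ee_rot: [[-0.365, 0.931, 0.004], [0.931, 0.365, 0.002], [0.0, 0.004, -1.0]]
wrist_force: [0.5, -1.0, -0.1]
opening: 0.0847
grasp_force: 0.0
```

>>> {"name": "apply_moves", "arguments": {
  "steps": [
    [[85,0,-35,0,-0.07],[85,0,-20,0,-0.07],[85,0,0,0,0],[85,0,0,0,0],[85,0,0,0,0]]
  ]
}}

```text
clock: 40.6
position: [0.4987, 0.095, 0.2409]
ee_rot: [[-0.235, 0.972, 0.0], [0.972, 0.235, 0.001], [0.001, 0.0, -1.0]]
wrist_force: [-0.0, 0.7, 0.1]
opening: 0.085
grasp_force: 0.0
```

```bash
python3 - <<'E'
from h import *
s=monitor.read_state();print(s['clock'],s['position'],np.round(s['ee_rot'],3)[:,0]); cw=viewer.camera_info('wrist')
W=viewer.grab_frame('wrist')[:,:,::-1].copy(); cv2.imwrite('pics/w16.png',W)
def rect(cam,I,ci,lo,hi,box,z,amin=60):
    m=blob(I,lo,hi,box); cs,_=cv2.findContours(m,0,1); c=np.vstack([c for c in cs if cv2.contourArea(c)>amin])
    return cv2.minAreaRect(np.float32([px2w(cam,q[0],z,ci)[:2]*1000 for q in c]))
try: print('loop',redrect('wrist',im=W))
except Exception as e: print(e)
P={}
for cam in ('scene','side'):
    I=viewer.grab_frame(cam)[:,:,::-1].copy(); cv2.imwrite(f'pics/{cam}16.png',I)
    for n in ('cup1','basket','hook','rest_mat'):
        for d in finder.outline_of(n,cam)[:2]:
            if d['conf']>.4:
                ys,xs=np.nonzero(d['mask']); print(cam,n,round(d['conf'],2),d['position'],(xs.min(),ys.min(),xs.max(),ys.max()),px2w(cam,d['position'],.05 if n!='basket' else .02)[:2].round(3))
    for q in ([.449,.345,.0495],[.499,.278,.0495]): print(w2px(cam,q).round(1))
S=cv2.imread('pics/scene16.png');D=cv2.imread('pics/side16.png')
cen=lambda m:np.argwhere(m)[:,::-1].mean(0)
for nm,lo,hi in (('wood',(5,100,60),(16,220,255)),('blade',(22,150,80),(32,255,255))):
    a=blob(S,lo,hi,(215,160,285,205));b=blob(D,lo,hi,(250,180,320,240))
    if a.any() and b.any(): print(nm,tri(cen(a),cen(b)))
E
```

```text
40.6 [0.49874793 0.09500297 0.24091956] [-0.235  0.972  0.001]
loop (((567.7638549804688, -20.175464630126953), (57.090087890625, 110.22357177734375), 0.6095027327537537), [[539.0, 35.0], [540.0, -76.0], [597.0, -75.0], [596.0, 35.0]])
scene cup1 0.76 [331.0, 171.2] (np.int64(327), np.int64(161), np.int64(340), np.int64(182)) [0.44  0.341]
scene cup1 0.59 [321.2, 182.7] (np.int64(311), np.int64(169), np.int64(327), np.int64(192)) [0.511 0.281]
scene basket 0.92 [249.7, 223.5] (np.int64(207), np.int64(196), np.int64(289), np.int64(236)) [ 0.672 -0.014]
scene basket 0.46 [166.5, 178.4] (np.int64(153), np.int64(166), np.int64(182), np.int64(188)) [ 0.367 -0.307]
scene hook 0.57 [243.7, 176.9] (np.int64(224), np.int64(167), np.int64(271), np.int64(195)) [ 0.436 -0.007]
scene rest_mat 0.94 [247.1, 188.3] (np.int64(214), np.int64(174), np.int64(279), np.int64(201)) [ 0.511 -0.003]
scene rest_mat 0.69 [334.2, 170.1] (np.int64(326), np.int64(160), np.int64(341), np.int64(183)) [0.435 0.356]
[332.6 172.5]
[319.5 181.1]
side cup1 0.92 [215.9, 259.9] (np.int64(205), np.int64(246), np.int64(222), np.int64(272)) [0.437 0.342]
side cup1 0.75 [222.7, 238.2] (np.int64(211), np.int64(228), np.int64(227), np.int64(250)) [0.49  0.265]
side basket 0.61 [243.6, 188.6] (np.int64(216), np.int64(166), np.int64(282), np.int64(209)) [0.636 0.027]
side hook 0.79 [284.3, 209.6] (np.int64(264), np.int64(190), np.int64(299), np.int64(233)) [0.429 0.01 ]
side rest_mat 0.81 [282.8, 221.1] (np.int64(254), np.int64(193), np.int64(312), np.int64(244)) [0.395 0.054]
side rest_mat 0.56 [182.9, 198.0] (np.int64(176), np.int64(186), np.int64(195), np.int64(212)) [0.741 0.249]
[213.1 258.4]
[218.4 238.9]
wood (array([ 0.44673852, -0.0247883 ,  0.06305115]), np.float64(0.0009642406539449455))
blade (array([0.4203283 , 0.09815732, 0.03538606]), np.float64(0.0008180674093752818))
```

```bash
python3 -c "
from h import *
print(r.job_done())"
```

```text
the job is handed in; nothing more can be done
None
```

The job is done and handed in: two tumblers were present (steel and green). Both were rinsed, with the pedal held at its stop for just over a second, and now stand mouth down on the drying board. The basket is on the grey mat and the hook is back on its blue mat.

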